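# Hang a counter shelf and fill it from the wrapper

## Robot

A 6-joint arm with a two-finger parallel gripper is mounted at the origin on the work surface. World frame = base frame: x ahead of the robot, y to its left, z up, the work surface at z = 0. Lengths are in m, angles in rad, forces in N, time in s.
With the tool pointing down it reaches from about 0.25 to 0.85 m from the base axis. Payload 12.5 kg.
Tool frame: the origin (TCP) lies midway between the tips of the shut fingers; the grasp point (between the pads) lies 19 mm behind it (robot.hold_point_z is the distance from the TCP to the grasp point, in m); z points along the fingers, y is the direction in which the jaws open and shut (so a half turn about z gives the same grasp; the last joint's range is limited). The gripper opens to 93 mm and grips with 3 to 60 N. Pads are 15 mm wide; open, the fingers measure 128 mm over their backs; the gripper's body (75 mm by 188 mm) begins 65 mm behind the grasp point.
Start: joints at [-1.322, 0.351, 1.652, -0, 1.139, -0.085], TCP at [0.18, -0.52, 0.219] pointing down, gripper open.
Joint ranges: [-2.75, 2.75], [-0.79, 2.1], [0.01, 2.65], [-1.57, 4.71], [0.07, 3.14], [-2.87, 2.87]. Speed limits (rad/s): [2.22, 2.22, 2.79, 3.14, 3.14, 3.14].

## Interface

Orientations are given as a 3x3 rotation matrix whose columns are the frame's x, y, z axes.
In Python, from plant import robot gives the robot as it stands.
- The arm moves only by the tool jog_arm, never from a script. Its argument "series" is one flat list of numbers, 7 for each row, row after row: the turn, a rotation vector about the tool's x, y, z in degrees, then the shift along the tool's x, y, z in mm, then the finger opening in mm, from 0 to 93. A call has exactly 8 rows; each row shifts and turns the commanded pose from where the row before left it, along the tool's axes as they then stand; what a row does not reach is not made up. A row lasts 1/8 s, in which the tool goes at most 62.5 mm and 10.7 degrees, less where a joint would pass 70% of its speed; a pose out of reach is approached as far as the arm can. A call with a gripper value outside its range is refused whole. The fingers move at their own pace and stop on an object; "squeeze" is the grip in N (left out, the last holds). Time passes only in rows, so rows that do not move let the fingers close, or fill a call up. It gives the time, the measured TCP pose, the force and the opening at its end, in the units of the state.
- robot.get_obs(): the state, without advancing time (a new reading comes with each control period).
- robot.get_image(name): name is "scene" or "top"; returns (picture, depth): 420x560x3 uint8, red, green, blue; 420x560 float32, m along the optical axis (not along the pixel's ray), 0 where there is no reading.
- robot.get_calibration(name): a dict with "fovy" (degrees; the focal length in pixels is half the picture's height over the tangent of half this angle, whatever the lens; pixels are square), "cx", "cy" (the principal point, pixels), "rvec" (rotation vector, rad) and "tvec" (3), from world to camera coordinates, as OpenCV has them. Camera axes: x right, y down, z forward; pixel columns grow to the right and rows downward; lengths in m; the calibration is good to about 2 mm. A picture is of the moment at which its call begins. get_calibration takes no time and is no camera call.
- robot.finish_job(): hands the job in, once; it reports no verdict.
The state is a dict: "time_s": time; "joint_positions": joint angles; "joint_velocities": joint speeds; "tau": joint torques, N m; "tcp_pos": TCP position; "ee_rot": TCP orientation; "force": force on the tool from outside, world axes, zero at the start; "wrist_torque": the same for the moment, N m; "width": finger opening in m.
Only numpy, scipy, OpenCV 4.12 (cv2) and the standard library are available. Lean on these libraries where they do the work, as an engineer would, in place of code of your own. Each camera call takes 0.05 s, during which the arm holds its last target. There are 200 camera calls.

## Task

Put up the loose brass shelf and stock it: hook its two claws into the upper pair of slots of the upright and press it down until it is fully home and locked, and only then move every sealed carton from the wrapping machine's catch tray onto the hung shelf, each resting on the shelf's floor inside the lips, not stacked. Do not disturb the jar, the tin or the gift box.

Things in the scene. Friction and masses are not known exactly. Their poses are not given: they have to be found in the camera images.
- post: Fixed dark steel slotted upright: front plate 150 mm wide (y), 175 mm tall, x = 0 to 6 mm, two side flanges behind it. Origin: foot of the front face, mid width, on the counter; z up; the front looks along -x, towards the robot. Two columns of slots at y = -45 and +45 mm; the lower pair, z = 40 to 86 mm, is not used (too low for the shelf).
- slots (a point): On the upright's front face, mid width, 118 mm up: level of the lower ends of the upper pair of slots, at y = -45 and +45 mm from here, each 14 mm wide and 46 mm high (to 164 mm above the counter). Axes as the upright's.
- seat (a point): On the upright's front face, mid width, 40 mm up, axes as the upright's: the shelf's origin lies here, axes agreeing, when it is fully home. Play in the claws (2.5 mm fore and aft, 3 mm each way sideways) lets it sit up to 2.5 mm forward and droop by about 0.03 rad.
- catch (a joint): Spring catch: round bar, 12 mm thick, along y behind the upper slots, axis 139.5 mm up. 0 = sprung forward (bar's front 12.5 mm behind the front face), 0.012 m = fully back (+x). Entering claws push it back about 6 mm (3 to 5 N) and it drags on them; once they are fully home it springs to 0 over their tops and locks. Reads 0 also with no shelf there.
- shelf: Loose brass hook-on shelf, 0.4 kg: tray 240 mm wide (y), 225 mm deep (x -225 to 0). Origin: foot of the rear face, mid width, underside; z up, claws to +x. Floor 6 mm thick; back plate x -6 to 0, 100 mm high; front and side lips 5 mm thick, top at z = 24 mm. A rib in the middle splits it into a left and a right bay, each 109 mm wide inside. Starts standing on the counter.
- rib (a point): On the shelf, 105 mm before its rear face, mid width, top of the carrying rib (z = 90 mm above the underside), about over the centre of mass. Rib: 12 mm thick (y -6 to +6 mm), from x = -190 to -6 mm of the shelf's frame, rising from the floor; grip it across the 12 mm from above. Axes as the shelf's.
- claws (a point): On the shelf's rear face, mid width, level of the claw necks' underside (z = 78 mm). Claws at y = -45 and +45 mm, 8 mm wide: neck 14 mm high, 19 mm long (+x); hook x = 8.5 to 19 mm, 20 mm down from here. They enter with the shelf 22 to 30 mm above its seat, till the rear face meets the upright; then push down (up to 20 N) until the necks sit on the slots' lower ends.
- outfeed: Fixed carton wrapping machine with a low catch tray. Origin: underside of the tray's centre, on the counter, z up. Tray 240 (x) x 220 mm, walls 5 mm thick, 20 mm high, inner floor z = 5 mm. Grey housing 260 mm (x), y = -210 to -460 mm, 200 mm high (reel on top to 300 mm); a thin chute (seen only, below 80 mm) slopes over the tray's -y edge.
- jar: Bystander, not to be moved: sweet jar, 70 mm diameter, 110 mm tall, origin at the underside.
- tin: Bystander, not to be moved: black tin, 90 mm diameter, 60 mm tall, origin at the underside.
- giftbox: Bystander, not to be moved: grey gift box, 90 x 90 x 45 mm, origin at the underside.
- carton1: Loose sealed cardboard chocolate carton, 60 (x) x 45 (y) x 50 mm (z), about 0.1 kg, origin at its centre; starts standing on the floor of the catch tray. Four to six of the six are present.
- carton2: Loose sealed cardboard chocolate carton, 60 (x) x 45 (y) x 50 mm (z), about 0.1 kg, origin at its centre; starts standing on the floor of the catch tray. Four to six of the six are present.
- carton3: Loose sealed cardboard chocolate carton, 60 (x) x 45 (y) x 50 mm (z), about 0.1 kg, origin at its centre; starts standing on the floor of the catch tray. Four to six of the six are present.
- carton4: Loose sealed cardboard chocolate carton, 60 (x) x 45 (y) x 50 mm (z), about 0.1 kg, origin at its centre; starts standing on the floor of the catch tray. Four to six of the six are present.
- carton5: Loose sealed cardboard chocolate carton, 60 (x) x 45 (y) x 50 mm (z), about 0.1 kg, origin at its centre; starts standing on the floor of the catch tray. Four to six of the six are present.
- carton6: Loose sealed cardboard chocolate carton, 60 (x) x 45 (y) x 50 mm (z), about 0.1 kg, origin at its centre; starts standing on the floor of the catch tray. Four to six of the six are present.
There are look-alikes about, which are no part of the job. What is shaped like the carton4 but pink or purple is not meant.

How it is judged:
By the outcome, as a careful person would: the job done as asked, in the order asked, and still so for the second after the job is handed in, with the robot touching nothing.
Of carton1, carton2, carton3, carton4, carton5, carton6 only 4 to 6 are there at a start; the rules pass over those that are not, and their reading is None.
At some moment in a run one of carton1, carton2, carton3, carton4, carton5, carton6 may be knocked a few centimetres aside while the robot is not near it.
Once in a run the grip may slacken for a moment while it holds something.
It also fails if it takes over 210 s, if anything falls off the work surface, if the arm or the gripper's body presses on something with over 40 N, if the wrist force passes 120 N, or if a joint passes its speed limit or range.

## Working session

There is one attempt and no reset: what is moved stays moved. The work goes in short steps, Python scripts to look and compute and a tool call to move; the robot and the scene stay as the last step left them, time stands still between calls to the robot, and variables do not carry over. Pictures are saved under pics/ and viewed, about 12 in all and at most 16, crops included, and the job is handed in when it is done.

Besides the shell and the picture viewer there is one more tool, called after "Request:" in YAML: its name, and indented under it one key for each argument. jog_arm: Moves the arm, as the interface text tells. Its arguments: {"type":"object","properties":{"series":{"type":"array"},"squeeze":{"type":"number"}},"required":["series"]}

```bash
mkdir -p pics; ls; cat > h.py <<'E'
import numpy as np, cv2
from plant import robot
def cal(n):
    c=robot.get_calibration(n); R=cv2.Rodrigues(np.array(c["rvec"],float))[0]; t=np.array(c["tvec"],float).ravel()
    return R,t,210/np.tan(np.radians(c["fovy"])/2),c["cx"],c["cy"],c
def snap(n,f=None):
    im,d=robot.get_image(n)
    if f: cv2.imwrite(f"pics/{f}.png",im[:,:,::-1])
    return im,d
def pts(n,d):
    R,t,f,cx,cy,_=cal(n); v,u=np.mgrid[:420,:560]
    P=np.stack([(u-cx)/f*d,(v-cy)/f*d,d],-1)
    return (P-t)@R
def plane(n,u,v,z):
    R,t,f,cx,cy,_=cal(n); C=-R.T@t; r=R.T@np.array([(u-cx)/f,(v-cy)/f,1]); return C+r*(z-C[2])/r[2]
def proj(n,p):
    R,t,f,cx,cy,_=cal(n); q=R@np.array(p)+t; return q[:2]/q[2]*f+[cx,cy]
E
python3 - <<'E'
from h import *
for n in("scene","top"):
    im,d=snap(n,n+"0"); np.savez(f"{n}0.npz",im=im,d=d); R,t,f,cx,cy,c=cal(n); print(n,c,-R.T@t,(d==0).mean())
o=robot.get_obs(); print({k:np.round(o[k],3) for k in o},robot.hold_point_z)
a=cv2.imread("pics/scene0.png");b=cv2.imread("pics/top0.png")
cv2.imwrite("pics/both.png",cv2.resize(np.vstack([a,b]),None,fx=.71,fy=.71))
E
```

```text
pics
scene {'fovy': 56.0216879019965, 'cx': 273.3002742076234, 'cy': 203.00739646077614, 'rvec': array([ 2.4751266 ,  0.95560542, -0.25729026]), 'tvec': array([-0.42097073, -0.24498702,  1.46629638])} [ 0.94364067 -0.40297612  1.15516778] 0.003813775510204082
top {'fovy': 43.61177756324034, 'cx': 271.91672600414233, 'cy': 206.1837872494725, 'rvec': array([ 2.1353266 , -2.1680182 ,  0.15744522]), 'tvec': array([0.04885119, 0.56371456, 1.68612319])} [0.32385156 0.05276024 1.74800128] 0.0037329931972789115
{'time_s': np.float64(0.1), 'joint_positions': array([-1.322,  0.351,  1.652, -0.   ,  1.139, -0.085]), 'joint_velocities': array([-0.001,  0.001,  0.   ,  0.   ,  0.001, -0.001]), 'tau': array([ 2.0000e-03, -4.9803e+01, -2.8570e+01,  7.0000e-02,  2.4000e-02,
       -0.0000e+00]), 'tcp_pos': array([ 0.18 , -0.519,  0.218]), 'ee_rot': array([[ 0.945,  0.328, -0.   ],
       [ 0.328, -0.945,  0.001],
       [ 0.   , -0.001, -1.   ]]), 'force': array([0.379, 0.076, 0.601]), 'wrist_torque': array([0.016, 0.011, 0.031]), 'width': np.float64(0.093)} 0.0188
```

View pics/scene0.png

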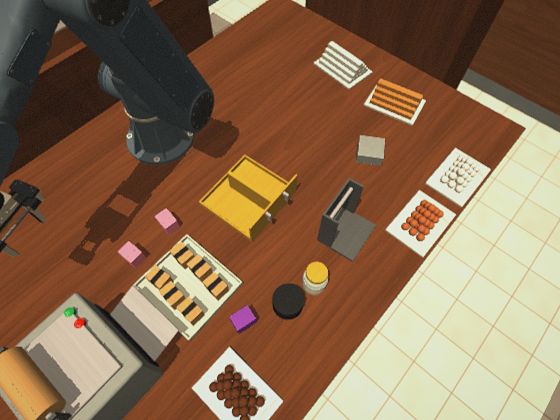

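View pics/top0.png

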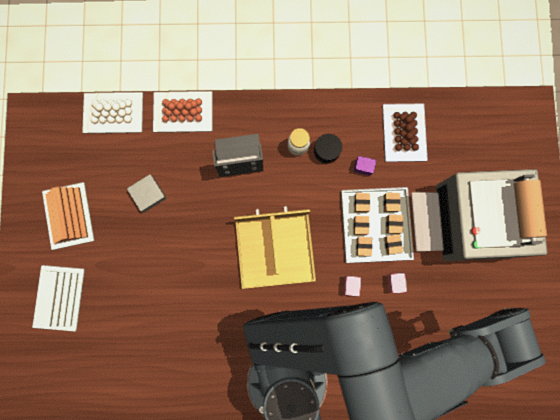

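Look-alikes seen in the top picture:
- **Boxes that are not cartons:** pink boxes outside the tray at (353,286) and (399,283), and a purple box at (366,165). All three are excluded.
- **Cartons:** the six tan ones with dark bands in the tray, near (362,203), (393,202), (361,225), (395,224), (365,246) and (394,244).
- **Shelf and upright:** the shelf is the yellow brass piece at (275,250), and the upright is at (238,158).
- **Bystanders:** jar (299,140), tin (328,149), gift box (146,193).

Next I'll measure from the depth images.

```bash
cat >> h.py <<'E'
def rect(xy):
    (c,s,a)=cv2.minAreaRect(np.float32(xy*1000)); return np.round(c,1),np.round(s,1),round(a,1)
def comps(P,m,minn=25):
    n,l=cv2.connectedComponents(m.astype(np.uint8))
    return [l==i for i in range(1,n) if (l==i).sum()>=minn]
E
python3 - <<'E'
from h import *
for n in("top","scene"):
    q=np.load(n+"0.npz"); im,d=q["im"],q["d"]; P=pts(n,d); P[d==0]=9
    X,Y,Z=P[...,0],P[...,1],P[...,2]; hsv=cv2.cvtColor(im,cv2.COLOR_RGB2HSV)
    print(n)
    y=(hsv[...,0]>20)&(hsv[...,0]<32)&(hsv[...,1]>130)
    for nm,m in dict(floor=(Z>.002)&(Z<.012),lip=(Z>.018)&(Z<.03),rib=(Z>.086)&(Z<.094),back=(Z>.096)&(Z<.104),all=(Z>.0)&(Z<.12)).items():
        k=y&m&(X<.55)&(X>.2)&(abs(Y-.05)<.25)
        if k.sum()>10: print(nm,k.sum(),rect(P[k][:,:2]))
    k=(Z>.165)&(Z<.185)&(X>.3)&(X<.8)&(Y>-.1)&(Y<.4)
    for c in comps(P,k): print("post",c.sum(),rect(P[c][:,:2]),P[c][:,2].mean())
    for lab,lo,hi in(("box",.047,.062),):
      k=(Z>lo)&(Z<hi)&(X>.1)&(X<.8)&(Y<.5)&(Y>-.5)&~y
      for c in comps(P,k): vv,uu=np.nonzero(c);print(lab,c.sum(),rect(P[c][:,:2]),P[c][:,2].mean().round(4),(int(uu.mean()),int(vv.mean())),hsv[c].mean(0).round())
    for (u,v,z) in [((0,0,0))]: pass
    k=(Z>.1)&(Z<.12)&(X>.45)&(Y>-.2)&(Y<.1)
    for c in comps(P,k): print("jar",rect(P[c][:,:2]))
    k=(Z>.038)&(Z<.047)&(X>.3)&(Y>.2)
    for c in comps(P,k,60): print("gift",rect(P[c][:,:2]))
E
```

```text
top
floor 881 (array([430.3,  31.1]), array([234.6, 238.7]), 5.1)
lip 185 (array([417.5,  33.4]), array([217.1, 238.9]), 5.0)
rib 72 (array([441.3,  11.3]), array([188. , 188.8]), 5.4)
back 86 (array([498.7,  17.8]), array([199.2, 192.6]), 37.3)
all 1548 (array([428.5,  32.2]), array([238.3, 242.7]), 4.8)
post 188 (array([704.1, 146.4]), array([ 52.3, 150.5]), 8.5) 0.17479365613322248
box 410 (array([ 757.5, -147.4]), array([87.8, 87.9]), 36.8) 0.0573 (327, 146) [19. 46. 54.]
box 55 (array([ 774.8, -416.3]), array([47. , 23.1]), 84.9) 0.053 (408, 140) [  9. 160.  95.]
box 185 (array([ 697.6, -269.4]), array([59.2, 46.8]), 75.2) 0.0512 (365, 164) [153. 112. 193.]
box 34 (array([653.5, 442.6]), array([43.2, 21.7]), 77.5) 0.0494 (148, 180) [ 22.  43. 200.]
box 58 (array([627.2, 464.3]), array([72.9, 27.6]), 81.2) 0.0495 (142, 188) [ 21.  44. 197.]
box 54 (array([604. , 421.1]), array([33.2, 62.1]), 73.6) 0.0498 (153, 195) [ 21.  44. 201.]
box 246 (array([ 572.4, -255.2]), array([45.7, 60.7]), 86.7) 0.0545 (362, 201) [ 17. 105. 189.]
box 248 (array([ 571.1, -352.6]), array([47.5, 60.7]),
[... 2667 characters left out ...]
6.1, -355.7]), array([44.9, 61.5]), 89.5) 0.0537 (189, 309) [ 22. 124. 179.]
box 279 (array([ 702.1, -272.8]), array([59.7, 45.5]), 73.1) 0.0494 (242, 318) [150. 139. 170.]
box 53 (array([ 780.2, -402.5]), array([22.8, 18.1]), 23.5) 0.0518 (228, 376) [ 10. 169.  98.]
box 53 (array([ 777.7, -434.5]), array([16.2, 21.3]), 47.0) 0.0513 (219, 385) [ 11. 177. 106.]
jar (array([719.3,  70.2]), array([50.1,  5.3]), 8.8)
jar (array([779.7, -52.8]), array([58.5, 61.8]), 40.1)
gift (array([ 383.9, 1277.4]), array([150.7,  16.5]), 1.7)
gift (array([342.2, 705.5]), array([76. , 45.3]), 24.9)
gift (array([559. , 687.7]), array([168.2,  26.4]), 12.2)
gift (array([620.3, 453.6]), array([89.6, 93.3]), 32.3)
```

```bash
cat >> h.py <<'E'
def st():
    o=robot.get_obs(); R=o["ee_rot"]; return o,np.array(o["tcp_pos"])*1000,np.degrees(np.arctan2(R[1,0],R[0,0]))
def go(x,y,z,psi):
    "mm,deg: turn about tool z, then shift in tool axes after the turn"
    o,p,a=st(); c,s=np.cos(np.radians(psi)),np.sin(np.radians(psi)); d=np.array([x,y,z])-p
    print("turn z",round(a-psi,1),"shift",np.round([d[0]*c+d[1]*s,d[0]*s-d[1]*c,-d[2]],1))
def line(xy):
    vx,vy,x0,y0=cv2.fitLine(np.float32(xy),cv2.DIST_HUBER,0,.001,.001).ravel(); return np.degrees(np.arctan2(vy,vx)),x0,y0
E
python3 - <<'E'
from h import *
for n in("top","scene"):
    q=np.load(n+"0.npz"); im,d=q["im"],q["d"]; P=pts(n,d); P[d==0]=9
    X,Y,Z=P[...,0],P[...,1],P[...,2]
    near=(X>.6)&(X<.8)&(Y>.04)&(Y<.25)
    k=near&(Z>.03)&(Z<.16)&(X<.71-.12*(Y-.14)) ; print(n,k.sum())
    if k.sum()>20: print("front",line(P[k][:,:2]*1000), P[k][:,:2].min(0),P[k][:,:2].max(0))
    k=near&(Z>.17)&(Z<.18); p=P[k]*1000; print("toppts",len(p)); 
    # top edge: min x per y bin
    e=[p[(p[:,1]>a)&(p[:,1]<=a+8)][:,:2] for a in range(66,222,8)]; e=np.array([b[b[:,0].argmin()] for b in e if len(b)]); print("edge",line(e),np.round(e,0).tolist())
    hsv=cv2.cvtColor(im,cv2.COLOR_RGB2HSV); y=(hsv[...,0]>16)&(hsv[...,0]<34)&(hsv[...,1]>120)
    k=y&(Z>.085)&(Z<.095)&(X<.51)&(X>.3)&(Y<.1)&(Y>-.02); k=max(comps(P,k,10),key=np.sum) if k.any() else k
    print("rib",k.sum(),rect(P[k][:,:2]),line(P[k][:,:2]*1000))
    k=y&(Z>.096)&(Z<.106)&(X>.5)&(X<.6); print("back",k.sum(),line(P[k][:,:2]*1000),rect(P[k][:,:2]))
go(437,34,200,5)
E
```

```text
top 541
front (np.float32(-82.70134), np.float32(681.86365), np.float32(143.95525)) [0.66966448 0.0696848 ] [0.71302511 0.21817227]
toppts 152
edge (np.float32(-82.99216), np.float32(681.35425), np.float32(141.67406)) [[691.0, 69.0], [688.0, 79.0], [689.0, 88.0], [686.0, 97.0], [687.0, 103.0], [686.0, 106.0], [684.0, 122.0], [683.0, 125.0], [683.0, 134.0], [681.0, 143.0], [680.0, 152.0], [680.0, 158.0], [681.0, 164.0], [677.0, 173.0], [676.0, 180.0], [674.0, 192.0], [674.0, 201.0], [675.0, 207.0], [671.0, 213.0], [685.0, 220.0]]
rib 162 (array([427.7,  34.7]), array([166.1,  12. ]), 5.0) (np.float32(5.4488645), np.float32(426.91626), np.float32(34.33021))
back 117 (np.float32(-85.34875), np.float32(529.5346), np.float32(43.265965)) (array([ 538.2, -174.1]), array([ 25.4, 672.1]), 4.5)
scene 490
front (np.float32(-84.42673), np.float32(699.8778), np.float32(137.4872)) [0.67967688 0.06500717] [0.71808793 0.21505506]
toppts 185
edge (np.float32(-82.691), np.float32(685.24286), np.float32(146.7757)) [[696.0, 69.0], [694.0, 81.0], [694.0, 86.0], [692.0, 97.0], [692.0, 101.0], [690.0, 108.0], [688.0, 121.0], [688.0, 125.0], [686.0, 137.0], [686.0, 141.0], [684.0, 153.0], [685.0, 157.0], [682.0, 166.0], [683.0, 174.0], [681.0, 181.0], [679.0, 192.0], [679.0, 198.0], [677.0, 210.0], [677.0, 214.0], [707.0, 219.0]]
rib 186 (array([429.2,  31.5]), array([162.7,  14.9]), 5.1) (np.float32(4.8899226), np.float32(431.09232), np.float32(31.632664))
back 146 (np.float32(-85.311844), np.float32(535.0834), np.float32(36.605415)) (array([534.6,  40.7]), array([  8.9, 236.4]), 4.6)
turn z 14.1 shift [ 304.1 -528.9   18.2]
```

Request:
jog_arm:
  series: [0, 0, 7, 0, 0, 0, 60, 0, 0, 7, 0, 0, 0, 60, 0, 0, 0, 28, -50, 0, 60, 0, 0, 0, 28, -50, 0, 60, 0, 0, 0, 28, -50, 0, 60, 0, 0, 0, 28, -50, 0, 60, 0, 0, 0, 28, -50, 0, 60, 0, 0, 0, 28, -50, 0, 60]

```text
time_s: 1.1
tcp_pos: [0.3211, -0.2041, 0.2186]
ee_rot: [[0.996, 0.089, 0.0], [0.089, -0.996, -0.0], [0.0, 0.0, -1.0]]
force: [0.6, -1.0, 0.1]
width: 0.0598
```

Request:
jog_arm:
  series: [0, 0, 0, 28, -50, 0, 60, 0, 0, 0, 28, -50, 0, 60, 0, 0, 0, 28, -50, 0, 60, 0, 0, 0, 28, -50, 0, 60, 0, 0, 0, 16, -28, 0, 60, 0, 0, 0, 0, 0, 0, 60, 0, 0, 0, 0, 0, 0, 60, 0, 0, 0, 0, 0, 0, 60]

```text
time_s: 2.1
tcp_pos: [0.4275, 0.0319, 0.2186]
ee_rot: [[0.996, 0.088, -0.0], [0.088, -0.996, -0.0], [-0.0, 0.0, -1.0]]
force: [-0.1, 0.6, 0.1]
width: 0.0605
```

```bash
python3 - <<'E'
from h import *
o,p,a=st(); print(p.round(1),a.round(2)); go(430,33,55,4.8)
# gripper position seen by cameras: finger tips
for n in("scene","top"):
    im,d=snap(n); u,v=proj(n,p/1000).round().astype(int); print(n,u,v)
    cv2.imwrite(f"pics/a_{n}.png",cv2.resize(im[max(v-110,0):v+90,max(u-140,0):u+140,::-1],None,fx=2,fy=2))
E
```

```text
[427.5  31.9 218.6] 5.05
turn z 0.3 shift [  2.5  -0.9 163.6]
scene 244 161
top 276 244
```

View pics/a_scene.png

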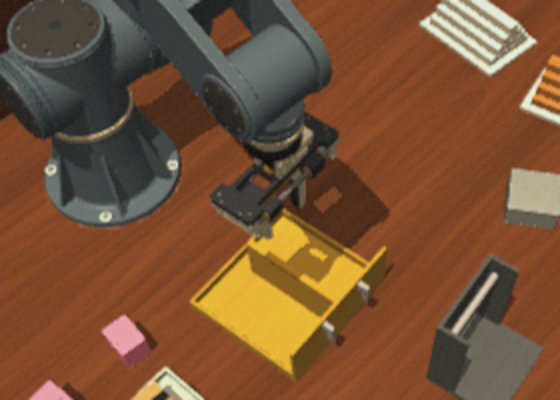

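The close crop shows the gripper above the brass shelf's rib, with the claws facing the upright. I'll descend and grip.

Request:
jog_arm:
  series: [0, 0, 0, 2.5, -1, 40, 60, 0, 0, 0, 0, 0, 50, 60, 0, 0, 0, 0, 0, 50, 60, 0, 0, 0, 0, 0, 26, 60, 0, 0, 0, 0, 0, 0, 60, 0, 0, 0, 0, 0, 0, 0, 0, 0, 0, 0, 0, 0, 0, 0, 0, 0, 0, 0, 0, 0]
  squeeze: 55

```text
time_s: 3.2
tcp_pos: [0.4308, 0.0339, 0.0534]
ee_rot: [[0.996, 0.089, 0.002], [0.089, -0.996, -0.0], [0.002, 0.0, -1.0]]
force: [-0.5, 0.1, -1.2]
width: 0.0345
```

Request:
jog_arm:
  series: [0, 0, 0, 0, 0, 0, 0, 0, 0, 0, 0, 0, 0, 0, 0, 0, 0, 0, 0, -10, 0, 0, 0, 0, 0, 0, -20, 0, 0, 0, 0, 0, 0, -20, 0, 0, 0, 0, 0, 0, -16, 0, 0, 0, 0, 0, 0, 0, 0, 0, 0, 0, 0, 0, 0, 0]

```text
time_s: 4.2
tcp_pos: [0.4298, 0.034, 0.1182]
ee_rot: [[0.996, 0.089, -0.001], [0.089, -0.996, 0.0], [-0.001, -0.0, -1.0]]
force: [-0.2, 0.3, -3.8]
width: 0.0117
```

Request:
jog_arm:
  series: [0, 0, -2.2, 0, 0, 0, 0, 0, 0, 0, 20, -13, 0, 0, 0, 0, 0, 24, -15.5, 0, 0, 0, 0, 0, 24, -15.5, 0, 0, 0, 0, 0, 24, -15.5, 0, 0, 0, 0, 0, 24, -15.5, -2, 0, 0, 0, 0, 0, 0, 0, 0, 0, 0, 0, 0, 0, 0, 0]

```text
time_s: 5.2
tcp_pos: [0.5347, 0.1228, 0.1197]
ee_rot: [[0.992, 0.128, -0.002], [0.128, -0.992, -0.0], [-0.002, 0.0, -1.0]]
force: [-0.2, 0.4, -4.4]
width: 0.0115
```

```bash
cat >> h.py <<'E'
def shelf(z0,tag=None):
    "shelf rear edge etc. relative to post, both cameras; z0 = underside height m"
    for n in("top","scene"):
        im,d=snap(n,tag and f"{tag}_{n}"); P=pts(n,d); P[d==0]=9; X,Y,Z=P[...,0],P[...,1],P[...,2]
        hsv=cv2.cvtColor(im,cv2.COLOR_RGB2HSV); y=(hsv[...,0]>16)&(hsv[...,0]<34)&(hsv[...,1]>120)&(X>.35)&(X<.75)&(Y>-.1)&(Y<.35)
        for nm,k in dict(back=y&(Z>z0+.093)&(Z<z0+.107),lips=y&(Z>z0+.019)&(Z<z0+.029),floor=y&(Z>z0-.002)&(Z<z0+.012)).items():
            p=P[k]*1000
            if len(p)<20: continue
            print(n,nm,len(p),"z",p[:,2].mean().round(1),"line",np.round(line(p[:,:2]),2),"rect",rect(P[k][:,:2]))
        k=y&(Z>z0-.01)&(Z<z0+.11); a=np.radians(7.2); q=P[k][:,:2]*1000; ax=q@[np.cos(a),np.sin(a)]; ay=q@[-np.sin(a),np.cos(a)]
        print(n,"in post axes: x",np.percentile(ax,[.5,99.5]).round(1),"y",np.percentile(ay,[.5,99.5]).round(1),"all",rect(P[k][:,:2]))
        k=(Z>.168)&(Z<.182)&(X>.64)&(X<.8)&(Y>.04)&(Y<.25)&~y; q=P[k][:,:2]*1000; ax=q@[np.cos(a),np.sin(a)]; ay=q@[-np.sin(a),np.cos(a)]
        print(n,"post x",np.percentile(ax,[.5,99.5]).round(1),"y",np.percentile(ay,[.5,99.5]).round(1))
E
python3 - <<'E'
from h import *
o,p,a=st(); print(p.round(1),a.round(2),o["force"].round(1),o["width"])
shelf(.067,"b")
E
```

```text
[534.7 122.8 119.7] 7.33 [-0.2  0.4 -4.4] 0.011538186713743653
top back 164 z 165.4 line [-82.49 633.21 140.68] rect (array([633.4, 139. ]), array([  8.3, 238. ]), 7.3)
top lips 155 z 90.3 line [ 73.98 535.84 109.57] rect (array([522.8, 124.5]), array([220.3, 239.1]), 7.3)
top floor 757 z 71.8 line [  8.32 517.99  34.7 ] rect (array([523.3, 124. ]), array([219.3, 233.5]), 6.9)
top in post axes: x [424.8 734.5] y [-137.2  177.3] all (array([574.8,  84.3]), array([313.5, 333.9]), 7.3)
top post x [692.8 743.6] y [-17.9 131.6]
scene back 165 z 164.1 line [-82.69 639.32 128.89] rect (array([638.5, 135.5]), array([  7.8, 239.8]), 7.4)
scene lips 313 z 89.5 line [ 46.83 526.3   77.65] rect (array([529.4, 122.1]), array([226.3, 243. ]), 7.3)
scene floor 2316 z 70.7 line [ 68.65 538.32 111.18] rect (array([575.9,  85.2]), array([302.6, 322.6]), 7.3)
scene in post axes: x [429.2 653.8] y [-65.8 173.5] all (array([573. ,  86.1]), array([304.4, 328.6]), 8.0)
scene post x [697.5 747.3] y [-22.9 129. ]
```

Request:
jog_arm:
  series: [0, 0, 0, 4, 1.5, 0, 0, 0, 0, 0, 6, 0, 0, 0, 0, 0, 0, 6, 0, 0, 0, 0, 0, 0, 6, 0, 0, 0, 0, 0, 0, 6, 0, 0, 0, 0, 0, 0, 4, 0, 0, 0, 0, 0, 0, 2, 0, 0, 0, 0, 0, 0, 0, 0, 0, 0]

```text
time_s: 6.3
tcp_pos: [0.5697, 0.126, 0.1206]
ee_rot: [[0.992, 0.128, -0.0], [0.128, -0.992, -0.0], [-0.0, -0.0, -1.0]]
force: [-1.7, -0.3, -4.3]
width: 0.012
```

Request:
jog_arm:
  series: [0, 0, 0, 2, 0, 0, 0, 0, 0, 0, 2, 0, 0, 0, 0, 0, 0, 2, 0, 0, 0, 0, 0, 0, 2, 0, 0, 0, 0, 0, 0, 1, 0, 0, 0, 0, 0, 0, 1, 0, 0, 0, 0, 0, 0, 0, 0, 0, 0, 0, 0, 0, 0, 0, 0, 0]

```text
time_s: 7.3
tcp_pos: [0.5791, 0.1272, 0.1206]
ee_rot: [[0.992, 0.128, -0.001], [0.128, -0.992, -0.0], [-0.001, -0.0, -1.0]]
force: [-7.1, -1.1, -1.6]
width: 0.0118
```

```bash
python3 - <<'E'
from h import *
o,p,a=st(); print(p.round(1),a.round(2),o["force"].round(1),o["wrist_torque"].round(2),o["width"])
shelf(.067,"c")
im=cv2.imread("pics/c_scene.png")[120:290,180:400]; im2=cv2.imread("pics/c_top.png")[110:280,190:410]
cv2.imwrite("pics/c.png",cv2.resize(np.hstack([im,im2]),None,fx=1.8,fy=1.8))
E
```

```text
[579.1 127.2 120.6] 7.33 [-7.1 -1.1 -1.6] [-0.07  0.89 -0.05] 0.011818069307191512
top back 169 z 166.4 line [-82.73 678.99 142.16] rect (array([678.6, 143.2]), array([  9.9, 236.4]), 7.3)
top lips 157 z 90.5 line [ 69.01 579.37 115.2 ] rect (array([567.1, 129.4]), array([219.4, 240.3]), 7.1)
top floor 735 z 72.3 line [  6.57 563.17  37.96] rect (array([567.7, 129.6]), array([219.5, 230.8]), 7.1)
top in post axes: x [469.5 721.6] y [-110.8  176.6] all (array([596.1,  87.7]), array([267.2, 329.4]), 7.6)
top post x [693.  742.7] y [-17.9 132. ]
scene back 127 z 164.6 line [-82.57 682.85 132.53] rect (array([677.5, 140.4]), array([ 16.2, 240.1]), 7.3)
scene lips 326 z 89.3 line [-35.95 563.46  77.06] rect (array([573.6, 126.2]), array([226.7, 241.2]), 7.5)
scene floor 2456 z 71.4 line [ 66.86 581.7  111.58] rect (array([573.8, 125.2]), array([221.7, 239.7]), 7.9)
scene in post axes: x [473.5 697.9] y [-66.8 171.9] all (array([596.1,  87.4]), array([261.2, 324. ]), 7.6)
scene post x [697.3 747.3] y [-22.1 130.3]
```

Request:
jog_arm:
  series: [0, 0, 0, 0, 0, 2, 0, 0, 0, 0, 0, 0, 2, 0, 0, 0, 0, 0, 0, 2, 0, 0, 0, 0, 0, 0, 2, 0, 0, 0, 0, 0, 0, 2, 0, 0, 0, 0, 0, 0, 2, 0, 0, 0, 0, 0, 0, 0, 0, 0, 0, 0, 0, 0, 0, 0]
  squeeze: 60

```text
time_s: 8.4
tcp_pos: [0.5791, 0.1272, 0.1086]
ee_rot: [[0.992, 0.127, -0.001], [0.127, -0.992, -0.0], [-0.001, -0.0, -1.0]]
force: [-7.2, -1.4, -0.7]
width: 0.0118
```

```bash
python3 - <<'E'
from h import *
o,p,a=st(); print(p.round(1),a.round(2),o["force"].round(1),o["wrist_torque"].round(2),o["width"])
shelf(.054,"d")
E
```

```text
[579.1 127.2 108.6] 7.32 [-7.2 -1.4 -0.7] [-0.06  0.96  0.02] 0.011803163206741971
top back 171 z 154.6 line [-82.81 679.37 139.41] rect (array([678.5, 143.8]), array([  9.2, 237.5]), 7.2)
top lips 156 z 78.0 line [ 70.43 584.05 132.06] rect (array([568.1, 129.2]), array([221.4, 240.4]), 7.0)
top floor 722 z 60.0 line [  5.03 563.35  38.39] rect (array([566.6, 129.1]), array([221. , 231.6]), 7.7)
top in post axes: x [469.5 721.1] y [-108.3  176.4] all (array([596.6,  86.2]), array([268.4, 332.3]), 7.2)
top post x [693.1 743.3] y [-17.9 132. ]
scene back 92 z 152.4 line [-82.41 683.95 119.53] rect (array([648.3, 135.9]), array([ 75.9, 239.1]), 7.3)
scene lips 348 z 77.0 line [-35.29 566.01  71.57] rect (array([585.2,  76.8]), array([247.2, 338.8]), 14.4)
scene floor 2392 z 59.2 line [ 67.07 582.12 111.84] rect (array([573.4, 125.3]), array([224.7, 239.1]), 7.8)
scene in post axes: x [473.4 697.9] y [-66.9 171.7] all (array([591. ,  83.5]), array([255.3, 332.7]), 10.6)
scene post x [697.3 747.3] y [-22.4 129.1]
```

Request:
jog_arm:
  series: [0, 0, 0, 0, 0, 3, 0, 0, 0, 0, 0, 0, 3, 0, 0, 0, 0, 0, 0, 3, 0, 0, 0, 0, 0, 0, 3, 0, 0, 0, 0, 0, 0, 2, 0, 0, 0, 0, 0, 0, 1, 0, 0, 0, 0, 0, 0, 0, 0, 0, 0, 0, 0, 0, 0, 0]

```text
time_s: 9.5
tcp_pos: [0.5791, 0.1272, 0.0943]
ee_rot: [[0.992, 0.128, -0.001], [0.128, -0.992, -0.0], [-0.001, 0.0, -1.0]]
force: [-9.9, -2.1, 6.0]
width: 0.0114
```

Request:
jog_arm:
  series: [0, 0, 0, 0, 0, 1, 0, 0, 0, 0, 0, 0, 1, 0, 0, 0, 0, 0, 0, 1, 0, 0, 0, 0, 0, 0, 1, 0, 0, 0, 0, 0, 0, 0, 0, 0, 0, 0, 0, 0, 0, 0, 0, 0, 0, 0, 0, 0, 0, 0, 0, 0, 0, 0, 0, 0]

```text
time_s: 10.5
tcp_pos: [0.5784, 0.1271, 0.0916]
ee_rot: [[0.992, 0.128, -0.002], [0.128, -0.992, -0.0], [-0.002, 0.0, -1.0]]
force: [-22.9, -4.9, 22.7]
width: 0.0116
```

```bash
python3 - <<'E'
from h import *
o,p,a=st(); print(p.round(1),a.round(2),o["force"].round(1),o["wrist_torque"].round(2),o["width"])
shelf(.040,"e")
E
```

```text
[578.4 127.1  91.6] 7.34 [-22.9  -4.9  22.7] [-0.51  2.86 -0.05] 0.01156325126700912
top back 169 z 139.5 line [-82.92 677.37 141.03] rect (array([677.3, 143.8]), array([ 10.5, 237.8]), 7.2)
top lips 117 z 63.1 line [ 77.76 594.01 116.76] rect (array([566.9, 129.3]), array([219.5, 240.6]), 7.1)
top floor 699 z 44.0 line [ 63.45 571.5   96.51] rect (array([566.8, 129.9]), array([219.8, 233.4]), 7.5)
top in post axes: x [469.2 733.7] y [-135.   176.5] all (array([596.2,  85.9]), array([268.2, 333. ]), 7.7)
top post x [692.4 743. ] y [-17.9 131.9]
scene back 70 z 138.4 line [-82.29 684.41 101.72] rect (array([680.4, 140.1]), array([  6.9, 241.8]), 7.3)
scene lips 198 z 62.2 line [-83.5  616.26 114.91] rect (array([574.3, 126. ]), array([224.1, 243. ]), 7.5)
scene floor 2252 z 42.9 line [ 68.22 584.28 115.83] rect (array([574.1, 126.4]), array([224.5, 241.1]), 7.4)
scene in post axes: x [473.1 697.3] y [-66.7 172.7] all (array([588.2,  79.9]), array([251.9, 334.6]), 12.4)
scene post x [697.5 747.3] y [-22.2 129.7]
```

```bash
cat >> h.py <<'E'
def bar(n,im,d):
    P=pts(n,d); X,Y,Z=P[...,0],P[...,1],P[...,2]; a=np.radians(7.2)
    hsv=cv2.cvtColor(im,cv2.COLOR_RGB2HSV)
    xp=X*np.cos(a)+Y*np.sin(a); yp=-X*np.sin(a)+Y*np.cos(a)
    k=(Z>.125)&(Z<.15)&(xp>(.697 if n=="top" else .701))&(xp<.745)&(abs(yp-.055)<.055)&(hsv[...,2]>95)
    p=np.stack([xp[k],yp[k],Z[k]],-1)*1000
    print(n,"bar n",len(p),"x pct",np.percentile(p[:,0],[5,25,50,75,95]).round(1) if len(p) else "", "z",np.percentile(p[:,2],[5,50,95]).round(1) if len(p) else "")
E
python3 - <<'E'
from h import *
for n in("top","scene"):
    q=np.load(n+"0.npz"); bar(n,q["im"],q["d"]); im,d=snap(n,"f_"+n); bar(n,im,d)
a=cv2.imread("pics/scene0.png")[165:270,300:390]; b=cv2.imread("pics/f_scene.png")[165:270,300:390]
cv2.imwrite("pics/f.png",cv2.resize(np.hstack([a,b]),None,fx=4,fy=4,interpolation=cv2.INTER_CUBIC))
E
```

```text
top bar n 104 x pct [707.8 709.8 712.3 715.2 717.6] z [138.7 144.3 148.6]
top bar n 111 x pct [703.7 709.6 712.6 714.9 717.6] z [136.8 143.5 149.3]
scene bar n 120 x pct [711.2 713.6 716.7 719.1 720.9] z [140.4 143.3 146.7]
scene bar n 135 x pct [704.7 712.8 715.8 718.7 720.8] z [130.3 143.4 146.7]
```

View pics/f.png

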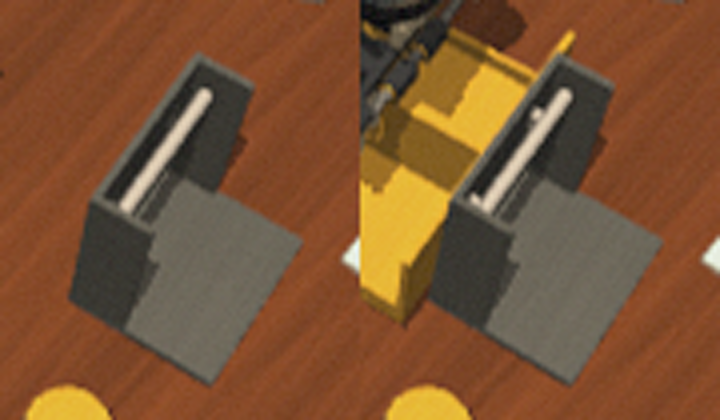

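The crop shows the bar sitting at the same place as before hooking (x' about 712.5), with the claw ends poking out under it, so the shelf is locked. I'll relieve the push, release and rise.

Request:
jog_arm:
  series: [0, 0, 0, -1, 0, -2, 0, 0, 0, 0, 0, 0, -1, 0, 0, 0, 0, 0, 0, 0, 60, 0, 0, 0, 0, 0, 0, 60, 0, 0, 0, 0, 0, 0, 60, 0, 0, 0, 0, 0, 0, 60, 0, 0, 0, 0, 0, -30, 60, 0, 0, 0, 0, 0, -50, 60]

```text
time_s: 11.7
tcp_pos: [0.5778, 0.127, 0.1723]
ee_rot: [[0.992, 0.127, -0.003], [0.127, -0.992, -0.0], [-0.003, 0.0, -1.0]]
force: [1.0, -0.3, 1.2]
width: 0.0601
```

```bash
python3 - <<'E'
from h import *
o,p,a=st(); print(p.round(1),a.round(2),o["force"].round(1),o["width"])
shelf(.040,"g")
for n in("top","scene"):
    im,d=snap(n); bar(n,im,d)
    P=pts(n,d);a=np.radians(7.2);hsv=cv2.cvtColor(im,cv2.COLOR_RGB2HSV); y=(hsv[...,0]>16)&(hsv[...,0]<34)&(hsv[...,1]>120)
    xp=P[...,0]*np.cos(a)+P[...,1]*np.sin(a)
    yp=-P[...,0]*np.sin(a)+P[...,1]*np.cos(a)
    k=y&(xp>.49)&(xp<.67)&(abs(yp-.055)<.1)&(P[...,2]>.03)&(P[...,2]<.058); print("floor slope",np.polyfit(xp[k],P[k][:,2],1))
    k=y&(xp>.49)&(xp<.69)&(abs(yp-.055)<.03)&(P[...,2]>.115)&(P[...,2]<.135); print("rib slope",k.sum(),np.polyfit(xp[k],P[k][:,2],1),yp[k].mean())
E
```

```text
[577.8 127.  172.3] 7.32 [ 1.  -0.3  1.2] 0.06013507518141649
top back 53 z 139.4 line [-82.78 678.5  109.85] rect (array([674.7, 143.2]), array([  7.4, 237.2]), 7.2)
top lips 94 z 62.8 line [ 79.97 605.09 128.74] rect (array([566.5, 128.5]), array([219. , 240.1]), 7.8)
top floor 487 z 43.5 line [  1.85 570.51  33.59] rect (array([566.8, 127.5]), array([219.3, 234.5]), 7.3)
top in post axes: x [468.9 734.4] y [-137.4  176.5] all (array([594.7,  84.4]), array([267. , 334.2]), 8.3)
top post x [694.  743.2] y [-17.9 131.8]
scene back 96 z 138.6 line [-82.3  681.25 116.57] rect (array([679.2, 138.9]), array([  6.9, 239.4]), 7.3)
scene lips 194 z 62.7 line [-77.4  616.29 113.81] rect (array([573.3, 124.6]), array([223.1, 242.6]), 8.3)
scene floor 2130 z 42.4 line [ 79.8  588.73 120.69] rect (array([572.2, 124.8]), array([227.2, 239.3]), 7.9)
scene in post axes: x [473.7 696.9] y [-66.9 172.8] all (array([595.2,  88.1]), array([262.3, 327. ]), 7.7)
scene post x [697.2 747.6] y [-22.  129.7]
top bar n 93 x pct [707.7 710.3 712.7 715.3 717.3] z [136.5 143.5 149.2]
floor slope [0.05234392 0.01252575]Traceback (most recent call last):
  File "<stdin>", line 10, in <module>
    raise TypeError("expected non-empty vector for x")
TypeError: expected non-empty vector for x
```

Shelf is hung and locked. Next are the cartons.

```bash
cat >> h.py <<'E'
def cartons(show=True):
    im,d=snap("top"); P=pts("top",d); P[d==0]=9; X,Y,Z=P[...,0],P[...,1],P[...,2]; hsv=cv2.cvtColor(im,cv2.COLOR_RGB2HSV)
    k=(Z>.047)&(Z<.062)&(X>.38)&(X<.63)&(Y>-.415)&(Y<-.19); L=[]
    for c in comps(P,k,100):
        c0,s,a=rect(P[c][:,:2]); yaw=a-90 if s[0]<s[1] else a
        L.append((c0[0]+3,c0[1]-2.5,yaw))
        if show: print("carton",np.round(L[-1],1),s,c.sum(),hsv[c].mean(0).round())
    return L
def place(xs,ys):
    a=np.radians(7.2); x,y=695+xs,53.5+ys; return x*np.cos(a)-y*np.sin(a), x*np.sin(a)+y*np.cos(a)
def sh(p,q,psi):
    c,s=np.cos(np.radians(psi)),np.sin(np.radians(psi)); d=np.array(q)-np.array(p)
    return np.round([d[0]*c+d[1]*s,d[0]*s-d[1]*c,-d[2]],1)
def job(i,xs,ys):
    o,p,a=st(); L=cartons(); x,y,yaw=L[i]
    print("at",p.round(1),a.round(2),"w",o["width"].round(4)); t=place(xs,ys)
    print("pick: turn",round(a-yaw,1),"shift to z150",sh(p,(x,y,150),yaw),"then down 129")
    print("place: lift to 170, turn",round(yaw-7.2,1),"shift",sh((x,y,170),(*t,170),7.2),"target",np.round(t,1))
E
python3 - <<'E'
from h import *
job(0,-50,60.5)
E
```

```text
carton [ 575.5 -257.2   -1.8] [45.7 60.9] 261 [ 17. 105. 184.]
carton [ 5.742e+02 -3.558e+02 -2.000e-01] [46.7 59.5] 236 [ 17. 104. 186.]
carton [ 502.7 -360.    -6.1] [46.9 61. ] 249 [ 17. 105. 183.]
carton [ 499.9 -251.    -2.4] [45.5 59.5] 247 [ 17. 106. 187.]
carton [ 435.3 -354.6    5.4] [60.1 47. ] 250 [ 17. 103. 186.]
carton [ 431.2 -258.    -1.5] [45.6 58.9] 249 [ 17. 104. 190.]Traceback (most recent call last):
  File "<stdin>", line 2, in <module>
  File "h.py", line 66, in job
    print("at",p.round(1),a.round(2),"w",o["width"].round(4)); t=place(xs,ys)
                                         ^^^^^^^^^^^^^^^^
AttributeError: 'float' object has no attribute 'round'
```

```bash
sed -i 's/o\["width"\].round(4))/round(float(o["width"]),4))/' h.py; python3 - <<'E'
from h import *
job(0,-50,60.5)
E
```

```text
carton [ 575.  -257.1   -2.5] [46.8 60.3] 249 [ 17. 105. 186.]
carton [ 574.4 -355.3   -2.2] [45.9 59.6] 234 [ 17. 105. 188.]
carton [ 501.4 -360.8   -1.4] [47.8 59.5] 249 [ 18. 105. 181.]
carton [ 499.8 -251.    -2.2] [45.4 60. ] 243 [ 17. 105. 184.]
carton [ 435.6 -354.7    7.4] [59.8 47.2] 253 [ 17. 103. 185.]
carton [ 431.3 -257.3   -1.1] [46.  58.9] 250 [ 17. 105. 188.]
at [578.9 127.2 173.1] 7.33 w 0.0599
pick: turn 9.8 shift to z150 [ 12.9 384.1  23.1] then down 129
place: lift to 170, turn -9.7 shift [ 106.8 -441.1   -0. ] target [625.6 193.9]
```

Request:
jog_arm:
  series: [0, 0, 9.8, 0, 0, 0, 70, 0, 0, 0, 2, 50, 0, 70, 0, 0, 0, 2, 55, 0, 70, 0, 0, 0, 2, 55, 0, 70, 0, 0, 0, 2, 56, 0, 70, 0, 0, 0, 2, 56, 0, 70, 0, 0, 0, 2, 56, 10, 70, 0, 0, 0, 1, 56, 13, 70]
  squeeze: 30

```text
time_s: 12.95
tcp_pos: [0.5743, -0.2587, 0.1479]
ee_rot: [[0.999, -0.043, -0.001], [-0.043, -0.999, 0.001], [-0.001, -0.001, -1.0]]
force: [0.3, 0.5, -0.8]
width: 0.0703
```

Request:
jog_arm:
  series: [0, 0, 0, 0, 0, 0, 70, 0, 0, 0, 0, 0, 30, 70, 0, 0, 0, 0, 0, 40, 70, 0, 0, 0, 0, 0, 40, 70, 0, 0, 0, 0, 0, 19, 70, 0, 0, 0, 0, 0, 0, 70, 0, 0, 0, 0, 0, 0, 0, 0, 0, 0, 0, 0, 0, 0]

```text
time_s: 13.95
tcp_pos: [0.5757, -0.2574, 0.0221]
ee_rot: [[0.999, -0.043, 0.002], [-0.043, -0.999, -0.001], [0.002, 0.001, -1.0]]
force: [0.4, -0.3, -0.1]
width: 0.0543
```

Request:
jog_arm:
  series: [0, 0, 0, 0, 0, 0, 0, 0, 0, 0, 0, 0, 0, 0, 0, 0, 0, 0, 0, -20, 0, 0, 0, 0, 0, 0, -40, 0, 0, 0, 0, 0, 0, -45, 0, 0, 0, 0, 0, 0, -44, 0, 0, 0, 0, 0, 0, 0, 0, 0, 0, 0, 0, 0, 0, 0]

```text
time_s: 14.95
tcp_pos: [0.5745, -0.2568, 0.1694]
ee_rot: [[0.999, -0.043, -0.001], [-0.043, -0.999, 0.0], [-0.001, -0.0, -1.0]]
force: [0.6, 0.3, -2.3]
width: 0.0449
```

Request:
jog_arm:
  series: [0, 0, -9.7, 0, 0, 0, 0, 0, 0, 0, 13, -50, 0, 0, 0, 0, 0, 13, -54, 0, 0, 0, 0, 0, 13, -54, 0, 0, 0, 0, 0, 13, -54, 0, 0, 0, 0, 0, 13, -54, 0, 0, 0, 0, 0, 14, -54, 0, 0, 0, 0, 0, 14, -54, 0, 0]

```text
time_s: 15.95
tcp_pos: [0.6194, 0.1274, 0.1681]
ee_rot: [[0.992, 0.126, -0.003], [0.126, -0.992, -0.0], [-0.003, 0.0, -1.0]]
force: [0.5, -0.4, -0.8]
width: 0.0449
```

Request:
jog_arm:
  series: [0, 0, 0, 14, -54, 0, 0, 0, 0, 0, 0, -13, 0, 0, 0, 0, 0, 0, 0, 0, 0, 0, 0, 0, 0, 0, 0, 0, 0, 0, 0, 0, 0, 25, 0, 0, 0, 0, 0, 0, 30, 0, 0, 0, 0, 0, 0, 10, 0, 0, 0, 0, 0, 0, 0, 0]

```text
time_s: 16.95
tcp_pos: [0.6257, 0.193, 0.1046]
ee_rot: [[0.992, 0.125, -0.001], [0.125, -0.992, -0.0], [-0.001, 0.0, -1.0]]
force: [-0.3, 0.0, 0.0]
width: 0.0447
```

Request:
jog_arm:
  series: [0, 0, 0, 0, 0, 20, 0, 0, 0, 0, 0, 0, 15, 0, 0, 0, 0, 0, 0, 4, 0, 0, 0, 0, 0, 0, 2, 0, 0, 0, 0, 0, 0, 1, 0, 0, 0, 0, 0, 0, 1, 0, 0, 0, 0, 0, 0, 0, 0, 0, 0, 0, 0, 0, 0, 0]

```text
time_s: 17.95
tcp_pos: [0.6258, 0.1939, 0.0618]
ee_rot: [[0.992, 0.126, 0.0], [0.126, -0.992, 0.0], [0.0, -0.0, -1.0]]
force: [0.2, 1.1, -0.8]
width: 0.0446
```

Request:
jog_arm:
  series: [0, 0, 0, 0, 0, 1, 0, 0, 0, 0, 0, 0, 0, 60, 0, 0, 0, 0, 0, 0, 60, 0, 0, 0, 0, 0, 0, 60, 0, 0, 0, 0, 0, -20, 60, 0, 0, 0, 0, 0, -40, 60, 0, 0, 0, 0, 0, -50, 60, 0, 0, 0, 0, 0, 0, 60]

```text
time_s: 18.95
tcp_pos: [0.6278, 0.1944, 0.1764]
ee_rot: [[0.992, 0.126, 0.008], [0.126, -0.992, 0.002], [0.008, -0.001, -1.0]]
force: [0.5, -1.0, -0.0]
width: 0.0599
```

```bash
python3 - <<'E'
from h import *
job(-1,-50,-60.5)
im,d=snap("scene"); cv2.imwrite("pics/i.png",cv2.resize(im[110:310,130:400,::-1],None,fx=2.5,fy=2.5))
E
```

```text
carton [ 575.3 -355.6   -1.5] [46.7 57.8] 246 [ 17. 106. 185.]
carton [ 502.4 -361.    -4.6] [47.3 59.9] 254 [ 17. 105. 182.]
carton [ 499.7 -251.1   -1.6] [45.  59.7] 248 [ 17. 105. 185.]
carton [ 435.6 -355.2    7.2] [59.5 47.2] 244 [ 18. 103. 185.]
carton [ 431.1 -257.7   -2.6] [46.3 59.2] 248 [ 18. 105. 186.]
at [627.8 194.4 176.4] 7.23 w 0.0599
pick: turn 9.8 shift to z150 [-176.   460.5   26.4] then down 129
place: lift to 170, turn -9.8 shift [ 249.6 -302.7   -0. ] target [640.8  73.9]
```

View pics/i.png

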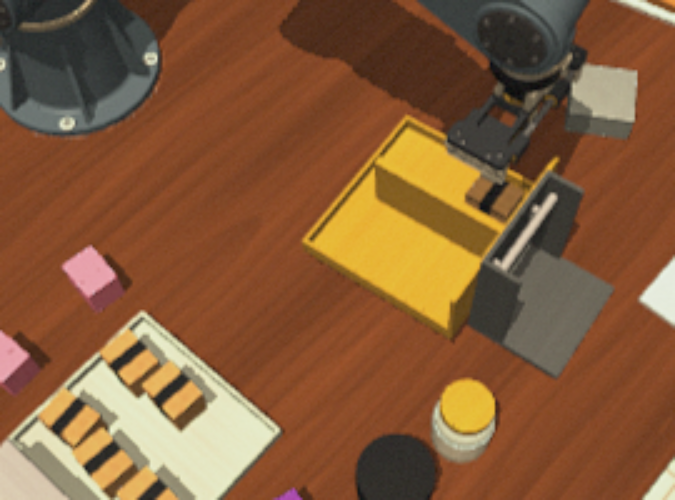

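Request:
jog_arm:
  series: [0, 0, 9.8, 0, 0, 0, 70, 0, 0, 0, -19, 51, 0, 70, 0, 0, 0, -19, 51, 0, 70, 0, 0, 0, -19, 51, 0, 70, 0, 0, 0, -19, 51, 0, 70, 0, 0, 0, -19, 51, 0, 70, 0, 0, 0, -19, 51, 0, 70, 0, 0, 0, -19, 51, 0, 70]

```text
time_s: 20.05
tcp_pos: [0.4754, -0.1581, 0.1699]
ee_rot: [[0.999, -0.045, -0.002], [-0.045, -0.999, 0.001], [-0.002, -0.001, -1.0]]
force: [0.9, -0.4, 0.8]
width: 0.0701
```

Request:
jog_arm:
  series: [0, 0, 0, -21, 51, 0, 70, 0, 0, 0, -20, 52, 0, 70, 0, 0, 0, 0, 0, 21, 70, 0, 0, 0, 0, 0, 50, 70, 0, 0, 0, 0, 0, 40, 70, 0, 0, 0, 0, 0, 20, 70, 0, 0, 0, 0, 0, 0, 70, 0, 0, 0, 0, 0, 0, 70]

```text
time_s: 21.05
tcp_pos: [0.4314, -0.258, 0.0402]
ee_rot: [[0.999, -0.045, 0.0], [-0.045, -0.999, -0.0], [0.0, 0.0, -1.0]]
force: [1.2, -0.1, 0.6]
width: 0.0698
```

Request:
jog_arm:
  series: [0, 0, 0, 0, 0, 19, 70, 0, 0, 0, 0, 0, 0, 70, 0, 0, 0, 0, 0, 0, 0, 0, 0, 0, 0, 0, 0, 0, 0, 0, 0, 0, 0, 0, 0, 0, 0, 0, 0, 0, 0, 0, 0, 0, 0, 0, 0, -30, 0, 0, 0, 0, 0, 0, -40, 0]

```text
time_s: 22.05
tcp_pos: [0.4306, -0.2574, 0.0908]
ee_rot: [[0.999, -0.045, -0.002], [-0.045, -0.999, 0.001], [-0.002, -0.001, -1.0]]
force: [0.9, -0.4, -0.9]
width: 0.045
```

Request:
jog_arm:
  series: [0, 0, -9.8, 0, 0, -40, 0, 0, 0, 0, 0, 0, -39, 0, 0, 0, 0, 42, -50, 0, 0, 0, 0, 0, 42, -50, 0, 0, 0, 0, 0, 42, -51, 0, 0, 0, 0, 0, 42, -51, 0, 0, 0, 0, 0, 42, -51, 0, 0, 0, 0, 0, 40, -50, 0, 0]

```text
time_s: 23.05
tcp_pos: [0.6322, 0.0611, 0.1695]
ee_rot: [[0.992, 0.126, -0.0], [0.126, -0.992, -0.0], [-0.0, -0.0, -1.0]]
force: [0.4, -0.7, -0.8]
width: 0.045
```

Request:
jog_arm:
  series: [0, 0, 0, 0, 0, 0, 0, 0, 0, 0, 0, 0, 0, 0, 0, 0, 0, 0, 0, 25, 0, 0, 0, 0, 0, 0, 30, 0, 0, 0, 0, 0, 0, 20, 0, 0, 0, 0, 0, 0, 5, 0, 0, 0, 0, 0, 0, 0, 0, 0, 0, 0, 0, 0, 0, 0]

```text
time_s: 24.05
tcp_pos: [0.6321, 0.059, 0.0907]
ee_rot: [[0.992, 0.126, 0.002], [0.126, -0.992, 0.0], [0.002, 0.0, -1.0]]
force: [-0.5, 0.5, -1.3]
width: 0.0447
```

Request:
jog_arm:
  series: [0, 0, 0, 10.5, -13.7, 0, 0, 0, 0, 0, 0, 0, 0, 0, 0, 0, 0, 0, 0, 15, 0, 0, 0, 0, 0, 0, 9, 0, 0, 0, 0, 0, 0, 3, 0, 0, 0, 0, 0, 0, 2, 0, 0, 0, 0, 0, 0, 0, 0, 0, 0, 0, 0, 0, 0, 0]

```text
time_s: 25.05
tcp_pos: [0.6402, 0.0739, 0.0611]
ee_rot: [[0.992, 0.126, -0.0], [0.126, -0.992, -0.0], [-0.0, 0.0, -1.0]]
force: [-4.7, -0.8, 6.3]
width: 0.0449
```

Request:
jog_arm:
  series: [0, 0, 0, 0, 0, 0, 60, 0, 0, 0, 0, 0, 0, 60, 0, 0, 0, 0, 0, 0, 60, 0, 0, 0, 0, 0, -20, 60, 0, 0, 0, 0, 0, -40, 60, 0, 0, 0, 0, 0, -49, 60, 0, 0, 0, 0, 0, 0, 60, 0, 0, 0, 0, 0, 0, 60]

```text
time_s: 26.05
tcp_pos: [0.64, 0.074, 0.1699]
ee_rot: [[0.992, 0.126, 0.0], [0.126, -0.992, 0.0], [0.0, 0.0, -1.0]]
force: [-0.4, 0.1, -0.7]
width: 0.0598
```

```bash
python3 - <<'E'
from h import *
job(2,-115,60.5)
E
```

```text
carton [ 574.5 -355.7   -3.2] [47.  59.2] 242 [ 17. 105. 186.]
carton [ 502.1 -361.5   -4.2] [46.8 60. ] 246 [ 17. 106. 184.]
carton [ 499.4 -251.1   -1.5] [45.7 59.7] 250 [ 17. 105. 184.]
carton [ 435.5 -354.6    7. ] [59.6 47.2] 248 [ 17. 104. 189.]
at [640.   74.  169.9] 7.23 w 0.0598
pick: turn 8.7 shift to z150 [-132.1  328.7   19.9] then down 129
place: lift to 170, turn -8.7 shift [ 116.  -425.7   -0. ] target [561.1 185.8]
```

Request:
jog_arm:
  series: [0, 0, 8.7, 0, 0, 0, 70, 0, 0, 0, -22, 54.8, 0, 70, 0, 0, 0, -22, 54.8, 0, 70, 0, 0, 0, -22, 54.8, 0, 70, 0, 0, 0, -22, 54.8, 0, 70, 0, 0, 0, -22, 54.8, 0, 70, 0, 0, 0, -22, 54.8, 0, 70, 0, 0, 0, 0, 0, 0, 70]

```text
time_s: 27.1
tcp_pos: [0.4979, -0.254, 0.1686]
ee_rot: [[1.0, -0.03, -0.002], [-0.03, -1.0, 0.001], [-0.002, -0.001, -1.0]]
force: [0.2, 0.2, 0.0]
width: 0.07
```

Request:
jog_arm:
  series: [0, 0, 0, 0, 0, 50, 70, 0, 0, 0, 0, 0, 50, 70, 0, 0, 0, 0, 0, 35, 70, 0, 0, 0, 0, 0, 14, 70, 0, 0, 0, 0, 0, 0, 70, 0, 0, 0, 0, 0, 0, 0, 0, 0, 0, 0, 0, 0, 0, 0, 0, 0, 0, 0, 0, 0]

```text
time_s: 28.1
tcp_pos: [0.5002, -0.2516, 0.0214]
ee_rot: [[1.0, -0.026, 0.001], [-0.026, -1.0, -0.001], [0.001, 0.001, -1.0]]
force: [-0.9, 0.0, 6.5]
width: 0.045
```

Request:
jog_arm:
  series: [0, 0, 0, 0, 0, 0, 0, 0, 0, 0, 0, 0, 0, 0, 0, 0, 0, 0, 0, -20, 0, 0, 0, 0, 0, 0, -40, 0, 0, 0, 0, 0, 0, -45, 0, 0, 0, 0, 0, 0, -44, 0, 0, 0, -8.7, 0, 0, 0, 0, 0, 0, 0, 0, 0, 0, 0]

```text
time_s: 29.1
tcp_pos: [0.4997, -0.2512, 0.1698]
ee_rot: [[0.992, 0.125, 0.0], [0.125, -0.992, -0.0], [0.0, 0.0, -1.0]]
force: [-0.0, -0.0, -0.8]
width: 0.0449
```

Request:
jog_arm:
  series: [0, 0, 0, 14.5, -53, 0, 0, 0, 0, 0, 14.5, -53, 0, 0, 0, 0, 0, 14.5, -53, 0, 0, 0, 0, 0, 14.5, -53, 0, 0, 0, 0, 0, 14.5, -53, 0, 0, 0, 0, 0, 14.5, -53, 0, 0, 0, 0, 0, 14.5, -54, 0, 0, 0, 0, 0, 14.5, -54, 0, 0]

```text
time_s: 30.1
tcp_pos: [0.561, 0.1877, 0.1688]
ee_rot: [[0.993, 0.122, -0.001], [0.122, -0.993, -0.0], [-0.001, 0.0, -1.0]]
force: [1.5, 0.2, -1.8]
width: 0.0446
```

Request:
jog_arm:
  series: [0, 0, 0, 0, 0, 0, 0, 0, 0, 0, 0, 0, 0, 0, 0, 0, 0, 0, 0, 20, 0, 0, 0, 0, 0, 0, 30, 0, 0, 0, 0, 0, 0, 20, 0, 0, 0, 0, 0, 0, 5, 0, 0, 0, 0, 0, 0, 0, 0, 0, 0, 0, 0, 0, 0, 0]

```text
time_s: 31.1
tcp_pos: [0.5618, 0.1857, 0.0956]
ee_rot: [[0.992, 0.125, 0.001], [0.125, -0.992, 0.0], [0.001, -0.0, -1.0]]
force: [-0.4, 0.1, -1.0]
width: 0.0443
```

On target. I'll lower it, release and rise, then plan the next one.

Request:
jog_arm:
  series: [0, 0, 0, 0, 0, 18, 0, 0, 0, 0, 0, 0, 10, 0, 0, 0, 0, 0, 0, 4, 0, 0, 0, 0, 0, 0, 2, 0, 0, 0, 0, 0, 0, 0, 0, 0, 0, 0, 0, 0, 0, 0, 0, 0, 0, 0, 0, 0, 0, 0, 0, 0, 0, 0, 0, 0]

```text
time_s: 32.1
tcp_pos: [0.5614, 0.1859, 0.0607]
ee_rot: [[0.992, 0.126, 0.0], [0.126, -0.992, 0.0], [0.0, -0.0, -1.0]]
force: [-1.0, 0.4, -0.9]
width: 0.045
```

Request:
jog_arm:
  series: [0, 0, 0, 0, 0, 0, 60, 0, 0, 0, 0, 0, 0, 60, 0, 0, 0, 0, 0, 0, 60, 0, 0, 0, 0, 0, -20, 60, 0, 0, 0, 0, 0, -40, 60, 0, 0, 0, 0, 0, -49, 60, 0, 0, 0, 0, 0, 0, 60, 0, 0, 0, 0, 0, 0, 60]

```text
time_s: 33.1
tcp_pos: [0.5609, 0.1858, 0.169]
ee_rot: [[0.992, 0.126, -0.001], [0.126, -0.992, -0.0], [-0.001, 0.0, -1.0]]
force: [-1.2, -0.2, -0.8]
width: 0.0604
```

```bash
python3 - <<'E'
from h import *
job(2,-115,-60.5)
E
```

```text
carton [ 574.9 -355.4   -1.4] [45.7 57.2] 238 [ 17. 106. 191.]
carton [ 502.1 -361.    -3.3] [48.2 59.9] 253 [ 18. 106. 184.]
carton [ 435.6 -354.4    6.4] [59.7 46.8] 257 [ 17. 104. 185.]
at [560.9 185.8 169. ] 7.22 w 0.0604
pick: turn 0.8 shift to z150 [-184.8  522.9   19. ] then down 129
place: lift to 170, turn -0.8 shift [ 192.3 -399.2   -0. ] target [576.3  65.7]
```

Request:
jog_arm:
  series: [0, 0, 0.8, -18.5, 52.3, 0, 64, 0, 0, 0, -18.5, 52.3, 0, 64, 0, 0, 0, -18.5, 52.3, 0, 64, 0, 0, 0, -18.5, 52.3, 0, 64, 0, 0, 0, -18.5, 52.3, 0, 64, 0, 0, 0, -18.5, 52.3, 0, 64, 0, 0, 0, -18.5, 52.3, 0, 64, 0, 0, 0, -18.5, 52.3, 0, 64]

```text
time_s: 34.15
tcp_pos: [0.4607, -0.248, 0.1684]
ee_rot: [[0.994, 0.112, -0.002], [0.112, -0.994, 0.001], [-0.002, -0.001, -1.0]]
force: [1.3, 0.8, -0.5]
width: 0.0636
```

Request:
jog_arm:
  series: [0, 0, 0, -18.5, 52.3, 0, 64, 0, 0, 0, -18.5, 52.3, 0, 64, 0, 0, 0, 0, 0, 0, 64, 0, 0, 0, 0, 0, 40, 64, 0, 0, 0, 0, 0, 40, 64, 0, 0, 0, 0, 0, 0, 64, 0, 0, 0, 0, 0, 0, 64, 0, 0, 0, 0, 0, 0, 64]

```text
time_s: 35.15
tcp_pos: [0.4375, -0.355, 0.0911]
ee_rot: [[0.994, 0.112, 0.002], [0.112, -0.994, -0.002], [0.001, 0.002, -1.0]]
force: [-0.5, -0.1, 0.3]
width: 0.0638
```

Request:
jog_arm:
  series: [0, 0, 0, -1.5, 0, 40, 64, 0, 0, 0, 0, 0, 30, 64, 0, 0, 0, 0, 0, 0, 64, 0, 0, 0, 0, 0, 0, 64, 0, 0, 0, 0, 0, 0, 0, 0, 0, 0, 0, 0, 0, 0, 0, 0, 0, 0, 0, 0, 0, 0, 0, 0, 0, 0, 0, 0]

```text
time_s: 36.15
tcp_pos: [0.4356, -0.3552, 0.0204]
ee_rot: [[0.994, 0.112, 0.001], [0.112, -0.994, -0.001], [0.001, 0.001, -1.0]]
force: [-1.7, -0.0, 6.7]
width: 0.0445
```

Request:
jog_arm:
  series: [0, 0, 0, 0, 0, -20, 0, 0, 0, 0, 0, 0, -40, 0, 0, 0, 0, 0, 0, -45, 0, 0, 0, 0, 0, 0, -44, 0, 0, 0, -0.8, 0, 0, 0, 0, 0, 0, 0, 24, -50, 0, 0, 0, 0, 0, 24, -50, 0, 0, 0, 0, 0, 24, -50, 0, 0]

```text
time_s: 37.15
tcp_pos: [0.4876, -0.1951, 0.1674]
ee_rot: [[0.992, 0.126, -0.002], [0.126, -0.992, 0.001], [-0.001, -0.001, -1.0]]
force: [-0.4, 0.7, -1.2]
width: 0.0446
```

Request:
jog_arm:
  series: [0, 0, 0, 24, -50, 0, 0, 0, 0, 0, 24, -50, 0, 0, 0, 0, 0, 24, -50, 0, 0, 0, 0, 0, 24, -50, 0, 0, 0, 0, 0, 24, -49, 0, 0, 0, 0, 0, 0, 0, 0, 0, 0, 0, 0, 0, 0, 25, 0, 0, 0, 0, 0, 0, 25, 0]

```text
time_s: 38.15
tcp_pos: [0.5749, 0.0645, 0.1171]
ee_rot: [[0.992, 0.126, -0.001], [0.126, -0.992, -0.0], [-0.001, 0.0, -1.0]]
force: [-0.6, 0.0, -0.6]
width: 0.0448
```

Request:
jog_arm:
  series: [0, 0, 0, 1.5, -1, 20, 0, 0, 0, 0, 0, 0, 20, 0, 0, 0, 0, 0, 0, 10, 0, 0, 0, 0, 0, 0, 4, 0, 0, 0, 0, 0, 0, 2, 0, 0, 0, 0, 0, 0, 0, 0, 0, 0, 0, 0, 0, 0, 0, 0, 0, 0, 0, 0, 0, 0]

```text
time_s: 39.15
tcp_pos: [0.5775, 0.0653, 0.0643]
ee_rot: [[0.992, 0.125, 0.002], [0.125, -0.992, -0.0], [0.002, 0.001, -1.0]]
force: [-6.8, -1.2, 22.6]
width: 0.0455
```

Request:
jog_arm:
  series: [0, 0, 0, 0, 0, 0, 60, 0, 0, 0, 0, 0, 0, 60, 0, 0, 0, 0, 0, 0, 60, 0, 0, 0, 0, 0, -20, 60, 0, 0, 0, 0, 0, -40, 60, 0, 0, 0, 0, 0, -49, 60, 0, 0, 0, 0, 0, 0, 60, 0, 0, 0, 0, 0, 0, 60]

```text
time_s: 40.15
tcp_pos: [0.5764, 0.0663, 0.1707]
ee_rot: [[0.992, 0.126, -0.001], [0.126, -0.992, -0.0], [-0.001, -0.0, -1.0]]
force: [0.2, -0.4, -0.0]
width: 0.0598
```

```bash
python3 - <<'E'
from h import *
job(0,-180,60.5)
im,d=snap("scene"); cv2.imwrite("pics/j.png",cv2.resize(im[110:310,130:400,::-1],None,fx=2.5,fy=2.5))
E
```

```text
carton [ 573.8 -355.4   -1.3] [47.  59.9] 240 [ 17. 105. 184.]
carton [ 502.6 -360.9   -6. ] [48.  59.3] 245 [ 17. 105. 181.]
at [576.4  66.3 170.7] 7.23 w 0.0598
pick: turn 8.5 shift to z150 [  6.9 421.6  20.7] then down 129
place: lift to 170, turn -8.5 shift [  -9.7 -538.5   -0. ] target [496.7 177.6]
```

View pics/j.png

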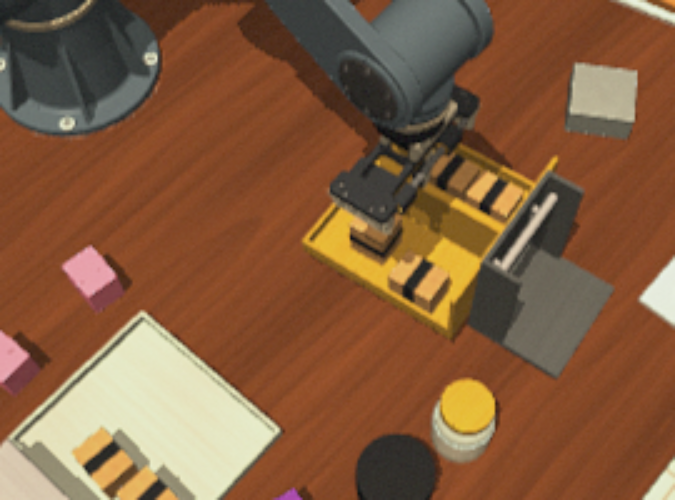

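The crop shows the two cartons at the back and the third in the left bay all standing. The fourth (375,235) is partly hidden, and it made contact 3 mm early, so I'll check it once the arm is out of the way.

Request:
jog_arm:
  series: [0, 0, 8.5, 0, 0, 0, 64, 0, 0, 0, 1, 52.7, 0, 64, 0, 0, 0, 1, 52.7, 0, 64, 0, 0, 0, 1, 52.7, 0, 64, 0, 0, 0, 1, 52.7, 0, 64, 0, 0, 0, 1, 52.7, 0, 64, 0, 0, 0, 1, 52.7, 0, 64, 0, 0, 0, 1, 52.7, 0, 64]

```text
time_s: 41.25
tcp_pos: [0.5751, -0.3041, 0.1702]
ee_rot: [[1.0, -0.022, -0.002], [-0.022, -1.0, 0.001], [-0.002, -0.001, -1.0]]
force: [-0.4, 0.7, -0.8]
width: 0.0642
```

```bash
cat >> h.py <<'E'
def onshelf():
    a=np.radians(7.2)
    for n,ox,oy in(("top",693.5,57),("scene",697.5,53)):
        im,d=snap(n); P=pts(n,d); P[d==0]=9; hsv=cv2.cvtColor(im,cv2.COLOR_RGB2HSV)
        xp=(P[...,0]*np.cos(a)+P[...,1]*np.sin(a))*1000-ox; yp=(-P[...,0]*np.sin(a)+P[...,1]*np.cos(a))*1000-oy
        k=(P[...,2]>.082)&(P[...,2]<.106)&(xp>-235)&(xp<-10)&(abs(yp)<125)&(abs(yp)>11)
        for c in comps(P,k,60):
            print(n,"shelf xy",rect(np.stack([xp[c],yp[c]],-1)/1000),"z",np.percentile(P[c][:,2]*1000,[5,50,95]).round(1),c.sum())
E
python3 - <<'E'
from h import *
onshelf()
im,d=snap("scene"); cv2.imwrite("pics/k.png",cv2.resize(im[140:250,190:330,::-1],None,fx=4,fy=4))
o,p,a=st();print(p,a)
E
```

```text
top shelf xy (array([-68. , -91.7]), array([60.5, 44.3]), 0.0) z [86.7 93.6 99.9] 262
top shelf xy (array([-85.8,  60.4]), array([126.7,  45.8]), 0.2) z [ 86.2  93.4 100.7] 536
top shelf xy (array([-150.9,  -62.7]), array([49.6, 44.6]), 2.5) z [ 92.4 100.3 105.2] 207
scene shelf xy (array([-85.7,  61.8]), array([126.5,  50.3]), 0.6) z [84.8 91.5 95.8] 513
scene shelf xy (array([-149.8,  -62.1]), array([47.7, 50.6]), 89.1) z [ 86.2  98.8 102.4] 251
scene shelf xy (array([-67.4, -91.3]), array([48., 61.]), 89.4) z [86.4 92.1 95.3] 295
[ 574.76119027 -304.51600699  169.77570738] -1.4451081127684247
```

View pics/k.png

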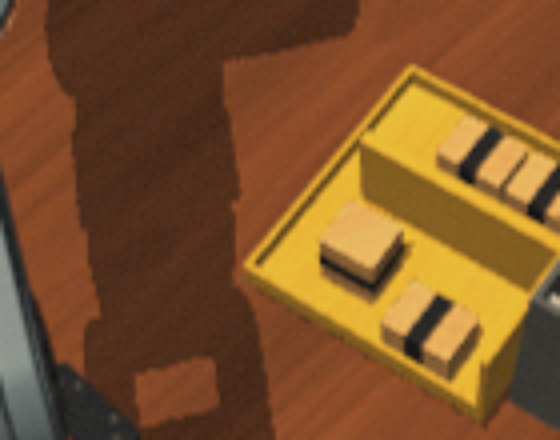

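The crop shows carton 4 standing flat on its end in the right bay, resting on the floor inside the lips. The second carton got knocked to (-68,-91) in shelf axes, still on the floor inside the lips. I'll carry on with the fifth, then tidy the right bay to make room for the last one.

Request:
jog_arm:
  series: [0, 0, 0, 0.5, 51, 0, 64, 0, 0, 0, 0, 0, 0, 64, 0, 0, 0, 0, 0, 45, 64, 0, 0, 0, 0, 0, 50, 64, 0, 0, 0, 0, 0, 40, 64, 0, 0, 0, 0, 0, 14, 64, 0, 0, 0, 0, 0, 0, 64, 0, 0, 0, 0, 0, 0, 0]

```text
time_s: 42.4
tcp_pos: [0.576, -0.3539, 0.0245]
ee_rot: [[1.0, -0.022, 0.002], [-0.022, -1.0, -0.001], [0.002, 0.001, -1.0]]
force: [-0.6, 1.0, 1.1]
width: 0.058
```

Request:
jog_arm:
  series: [0, 0, 0, 0, 0, 0, 0, 0, 0, 0, 0, 0, 0, 0, 0, 0, 0, 0, 0, 0, 0, 0, 0, 0, 0, 0, -20, 0, 0, 0, 0, 0, 0, -40, 0, 0, 0, 0, 0, 0, -45, 0, 0, 0, 0, 0, 0, -44, 0, 0, 0, -8.5, 0, 0, 0, 0]

```text
time_s: 43.4
tcp_pos: [0.5765, -0.3546, 0.1773]
ee_rot: [[0.992, 0.128, 0.006], [0.128, -0.992, -0.004], [0.005, 0.005, -1.0]]
force: [0.0, 0.2, -2.0]
width: 0.0448
```

Request:
jog_arm:
  series: [0, 0, 0, -1.4, -50, 0, 0, 0, 0, 0, -1.4, -54, 0, 0, 0, 0, 0, -1.4, -54, 0, 0, 0, 0, 0, -1.4, -54, 0, 0, 0, 0, 0, -1.4, -54, 0, 0, 0, 0, 0, -1.4, -54, 0, 0, 0, 0, 0, -1.4, -54, 0, 0, 0, 0, 0, -1.4, -54, 0, 0]

```text
time_s: 44.4
tcp_pos: [0.5098, 0.0712, 0.173]
ee_rot: [[0.992, 0.126, 0.001], [0.126, -0.992, 0.0], [0.001, 0.0, -1.0]]
force: [0.6, 0.1, 0.0]
width: 0.0448
```

Request:
jog_arm:
  series: [0, 0, 0, -1.4, -54, 0, 0, 0, 0, 0, -1.4, -54, 0, 0, 0, 0, 0, 0, 0, 0, 0, 0, 0, 0, 0, 0, 0, 0, 0, 0, 0, 0, 0, 30, 0, 0, 0, 0, 0, 0, 30, 0, 0, 0, 0, 0, 0, 0, 0, 0, 0, 0, 0, 0, 0, 0]

```text
time_s: 45.4
tcp_pos: [0.4946, 0.1758, 0.1129]
ee_rot: [[0.992, 0.125, 0.001], [0.125, -0.992, 0.0], [0.001, -0.0, -1.0]]
force: [0.0, -0.1, -0.6]
width: 0.0447
```

```bash
python3 - <<'E'
from h import *
o,p,a=st();print(p.round(1),a.round(2),o["width"],o["force"].round(1)); print(sh(p,(*place(-183,60.5),62),7.2))
onshelf(); cartons()
im,d=snap("scene"); cv2.imwrite("pics/l.png",cv2.resize(im[130:250,190:330,::-1],None,fx=4,fy=4))
E
```

```text
[494.6 175.8 112.9] 7.16 0.044732598270963736 [ 0.  -0.1 -0.6]
[-0.7 -1.5 50.9]
top shelf xy (array([-67.4, -91.9]), array([44.6, 59.9]), 90.0) z [86.8 93.2 99.5] 265
top shelf xy (array([-53. ,  60.4]), array([45.7, 61.3]), 89.8) z [87.5 93.6 99.8] 270
top shelf xy (array([-151.2,  -63.1]), array([49.5, 44.7]), 2.6) z [ 91.7 100.  104.8] 205
scene shelf xy (array([-85.4,  60.7]), array([ 48. , 126.1]), 89.0) z [85.3 91.4 96. ] 516
scene shelf xy (array([-149.9,  -62.6]), array([52.2, 47.8]), 0.9) z [ 85.6  98.3 102.6] 258
scene shelf xy (array([-66.9, -92.5]), array([46.6, 60.9]), 88.9) z [86.3 92.3 95.9] 297
carton [ 501.7 -361.    -2.9] [48.2 59.9] 247 [ 17. 104. 182.]
```

View pics/l.png

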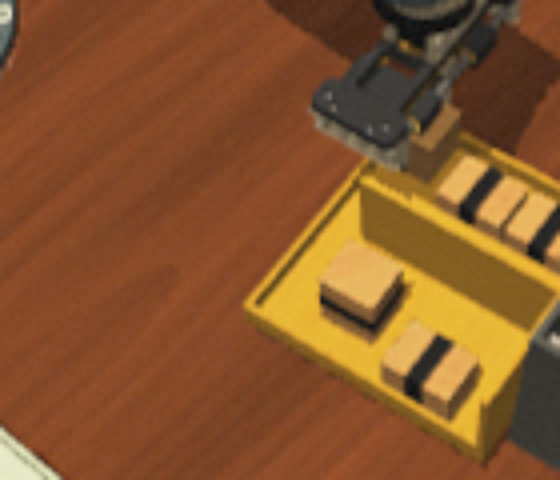

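The fifth carton hangs in the grip above the left bay's front, and the right bay is unchanged. I'll lower it watching the force.

Request:
jog_arm:
  series: [0, 0, 0, -0.5, -1.5, 20, 0, 0, 0, 0, 0, 0, 18, 0, 0, 0, 0, 0, 0, 6, 0, 0, 0, 0, 0, 0, 3, 0, 0, 0, 0, 0, 0, 2, 0, 0, 0, 0, 0, 0, 0, 0, 0, 0, 0, 0, 0, 0, 0, 0, 0, 0, 0, 0, 0, 0]

```text
time_s: 46.6
tcp_pos: [0.4932, 0.1778, 0.0628]
ee_rot: [[0.992, 0.126, 0.0], [0.126, -0.992, 0.0], [0.0, -0.0, -1.0]]
force: [-0.2, 0.0, -2.2]
width: 0.0448
```

Request:
jog_arm:
  series: [0, 0, 0, 0, 0, 1.5, 0, 0, 0, 0, 0, 0, 1.5, 0, 0, 0, 0, 0, 0, 0, 60, 0, 0, 0, 0, 0, 0, 60, 0, 0, 0, 0, 0, 0, 60, 0, 0, 0, 0, 0, -20, 60, 0, 0, 0, 0, 0, -40, 60, 0, 0, 0, 0, 0, -50, 60]

```text
time_s: 47.6
tcp_pos: [0.4926, 0.1776, 0.1703]
ee_rot: [[0.992, 0.126, -0.002], [0.126, -0.992, -0.0], [-0.002, 0.0, -1.0]]
force: [0.4, 0.6, 0.9]
width: 0.0598
```

Request:
jog_arm:
  series: [0, 0, 0, 16.5, 25, 0, 60, 0, 0, 0, 20, 25, 0, 60, 0, 0, 0, 20, 25, 0, 60, 0, 0, 0, 20, 25, 0, 60, 0, 0, 0, 20, 25, 0, 60, 0, 0, 0, 19, 27, 0, 60, 0, 0, 0, 0, 0, 0, 60, 0, 0, 0, 0, 0, 0, 60]

```text
time_s: 48.6
tcp_pos: [0.6263, 0.0419, 0.1694]
ee_rot: [[0.992, 0.126, -0.001], [0.126, -0.992, 0.0], [-0.001, -0.0, -1.0]]
force: [0.8, -0.1, -0.9]
width: 0.0604
```

```bash
python3 - <<'E'
from h import *
o,p,a=st();print(p.round(1),a.round(2),o["width"],o["force"].round(1)); print(sh(p,(*place(-67,-91.5),71),7.2))
onshelf()
E
```

```text
[626.3  41.9 169.4] 7.23 0.06042534611209248 [ 0.8 -0.1 -0.9]
[ 1.4  1.1 98.4]
top shelf xy (array([-53.5,  60.2]), array([60.6, 45.7]), 1.1) z [ 86.3  93.9 101. ] 270
top shelf xy (array([-117.9,   60.7]), array([45.3, 61.6]), 89.3) z [85.3 91.6 98.2] 267
top shelf xy (array([-187.4,   60.8]), array([60.2, 45.3]), 0.4) z [83.6 89.6 97.6] 263
scene shelf xy (array([-50.4,  60.8]), array([55.7, 47.1]), 1.0) z [85.6 92.3 96.1] 235
scene shelf xy (array([-66.9, -91.9]), array([46.8, 60.1]), 89.8) z [86.5 92.3 96. ] 234
```

Request:
jog_arm:
  series: [0, 0, 0, 1.4, 1, 45, 60, 0, 0, 0, 0, 0, 35, 60, 0, 0, 0, 0, 0, 18, 60, 0, 0, 0, 0, 0, 0, 60, 0, 0, 0, 0, 0, 0, 0, 0, 0, 0, 0, 0, 0, 0, 0, 0, 0, 0, 0, 0, 0, 0, 0, 0, 0, 0, 0, 0]

```text
time_s: 49.7
tcp_pos: [0.629, 0.0407, 0.0729]
ee_rot: [[0.992, 0.126, 0.002], [0.126, -0.992, 0.0], [0.002, 0.0, -1.0]]
force: [-0.5, -0.0, 7.0]
width: 0.0451
```

Request:
jog_arm:
  series: [0, 0, 0, 0, 0, 0, 0, 0, 0, 0, 0, 0, -5, 0, 0, 0, 0, 5, -8, 0, 0, 0, 0, 0, 5, -12, 0, 0, 0, 0, 0, 5, -12, 0, 0, 0, 0, 0, 4, 0, 0, 0, 0, 0, 0, 0, 0, 4, 0, 0, 0, 0, 0, 0, 1, 0]

```text
time_s: 50.7
tcp_pos: [0.6438, 0.0751, 0.0735]
ee_rot: [[0.992, 0.126, 0.002], [0.126, -0.992, 0.001], [0.002, -0.001, -1.0]]
force: [-8.3, 2.7, 24.1]
width: 0.0445
```

Request:
jog_arm:
  series: [0, 0, 0, 0, 0, -2, 0, 0, 0, 0, 0, 0, 0, 60, 0, 0, 0, 0, 0, 0, 60, 0, 0, 0, 0, 0, 0, 60, 0, 0, 0, 0, 0, -20, 60, 0, 0, 0, 0, 0, -40, 60, 0, 0, 0, 0, 0, -37, 60, 0, 0, 0, 0, 0, 0, 60]

```text
time_s: 51.7
tcp_pos: [0.6448, 0.075, 0.1752]
ee_rot: [[0.992, 0.126, 0.007], [0.126, -0.992, 0.0], [0.007, 0.001, -1.0]]
force: [-0.2, 0.6, 0.7]
width: 0.0601
```

Request:
jog_arm:
  series: [0, 0, 0, -50, 25, 0, 60, 0, 0, 0, -50, 50, 0, 60, 0, 0, 0, 0, 50, 0, 60, 0, 0, 0, 0, 25, 0, 60, 0, 0, 0, 0, 0, 0, 60, 0, 0, 0, 0, 0, 0, 60, 0, 0, 0, 0, 0, 0, 60, 0, 0, 0, 0, 0, 0, 60]

```text
time_s: 52.7
tcp_pos: [0.5678, -0.0793, 0.1706]
ee_rot: [[0.992, 0.127, -0.0], [0.127, -0.992, 0.0], [-0.0, -0.0, -1.0]]
force: [-0.1, -0.0, -0.2]
width: 0.06
```

```bash
python3 - <<'E'
from h import *
o,p,a=st();print(p.round(1),a.round(2)); print(sh(p,(*place(-150.5,-62.8),75),7.2))
onshelf();cartons()
im,d=snap("scene"); cv2.imwrite("pics/m.png",cv2.resize(im[130:250,190:330,::-1],None,fx=4,fy=4))
E
```

```text
[567.8 -79.3 170.6] 7.28
[  -8.9 -140.6   95.6]
top shelf xy (array([-48.9, -60.1]), array([45.3, 61.3]), 89.2) z [ 87.1  93.8 100.3] 265
top shelf xy (array([-53.5,  60.3]), array([45.6, 61.4]), 89.4) z [ 87.2  93.4 100.4] 271
top shelf xy (array([-118.1,   60.4]), array([45.1, 59.8]), 88.9) z [85.5 91.9 97.8] 267
top shelf xy (array([-150.8,  -63.1]), array([50.1, 44.6]), 3.1) z [ 92.5 100.8 104.9] 207
top shelf xy (array([-187.2,   61. ]), array([45.2, 60.5]), 89.8) z [84.1 89.5 95.7] 263
scene shelf xy (array([-186.8,   61.7]), array([60.4, 47.7]), 1.8) z [83.5 88.  91.7] 219
scene shelf xy (array([-84.7,  61. ]), array([ 49.1, 124.9]), 89.1) z [84.8 91.4 95.8] 509
scene shelf xy (array([-145.8,  -63.1]), array([42.8, 48.8]), 6.0) z [ 84.4  98.8 103.2] 199
scene shelf xy (array([-48.7, -59. ]), array([48. , 60.5]), 89.9) z [86.3 93.2 96.1] 290
carton [ 501.4 -361.2   -0.8] [48.4 59. ] 247 [ 17. 105. 182.]
```

View pics/m.png

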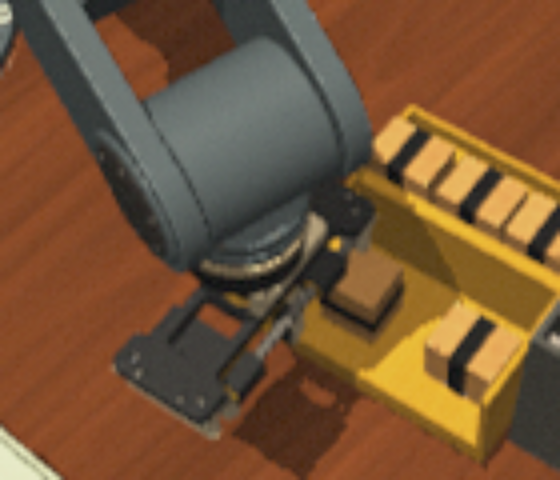

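Carton 2 is now back at (-49,-60) in shelf axes. The crop shows carton 4 on its end under the wrist and three cartons standing in the left bay. Next I'll shift carton 4 back by about 42 mm.

Request:
jog_arm:
  series: [0, 0, 0, -3, -46, 0, 60, 0, 0, 0, -3, -47, 0, 60, 0, 0, 0, -3, -47.6, 0, 60, 0, 0, 0, 0, 0, 0, 60, 0, 0, 0, 0, 0, 40, 60, 0, 0, 0, 0, 0, 40, 60, 0, 0, 0, 0, 0, 19, 60, 0, 0, 0, 0, 0, 0, 60]

```text
time_s: 53.9
tcp_pos: [0.5407, 0.0575, 0.0705]
ee_rot: [[0.992, 0.125, -0.002], [0.125, -0.992, -0.0], [-0.002, -0.0, -1.0]]
force: [0.1, -1.0, -0.0]
width: 0.0601
```

Request:
jog_arm:
  series: [0, 0, 0, 0, 0, 0, 0, 0, 0, 0, 0, 0, 0, 0, 0, 0, 0, 0, 0, 0, 0, 0, 0, 0, 0, 0, 0, 0, 0, 0, 0, 0, 0, -4, 0, 0, 0, 0, 0, 0, 0, 0, 0, 0, 0, 0, 0, 0, 0, 0, 0, 0, 0, 0, 0, 0]
  squeeze: 45

```text
time_s: 54.9
tcp_pos: [0.5411, 0.0583, 0.0755]
ee_rot: [[0.992, 0.126, -0.0], [0.126, -0.992, 0.0], [-0.0, -0.0, -1.0]]
force: [0.3, -0.6, -0.8]
width: 0.0447
```

Request:
jog_arm:
  series: [0, 0, 0, 10, 0, 0, 0, 0, 0, 0, 11, -1, 0, 0, 0, 0, 0, 11, 0, 0, 0, 0, 0, 0, 9, 0, 0, 0, 0, 0, 0, 0, 0, 0, 0, 0, 0, 0, 0, 0, 2, 0, 0, 0, 0, 0, 0, 0, 0, 0, 0, 0, 0, 0, 0, 0]

```text
time_s: 55.9
tcp_pos: [0.5817, 0.0645, 0.0741]
ee_rot: [[0.992, 0.126, 0.0], [0.126, -0.992, 0.0], [0.0, 0.0, -1.0]]
force: [-2.1, 0.3, 5.5]
width: 0.0447
```

Request:
jog_arm:
  series: [0, 0, 0, 0, 0, 0, 60, 0, 0, 0, 0, 0, 0, 60, 0, 0, 0, 0, 0, 0, 60, 0, 0, 0, 0, 0, -20, 60, 0, 0, 0, 0, 0, -40, 60, 0, 0, 0, 0, 0, -37, 60, 0, 0, 9.7, 0, 0, 0, 64, 0, 0, 0, 0, 0, 0, 64]
  squeeze: 30

```text
time_s: 56.9
tcp_pos: [0.5817, 0.0644, 0.1707]
ee_rot: [[0.999, -0.042, 0.0], [-0.042, -0.999, -0.0], [0.0, 0.0, -1.0]]
force: [0.4, 0.3, -0.9]
width: 0.0639
```

Request:
jog_arm:
  series: [0, 0, 0, -7.7, 53.5, 0, 64, 0, 0, 0, -7.7, 53.5, 0, 64, 0, 0, 0, -7.7, 53.5, 0, 64, 0, 0, 0, -7.7, 53.5, 0, 64, 0, 0, 0, -7.7, 53.5, 0, 64, 0, 0, 0, -7.7, 53.5, 0, 64, 0, 0, 0, -7.7, 53.5, 0, 64, 0, 0, 0, -7.7, 53.5, 0, 64]

```text
time_s: 57.9
tcp_pos: [0.501, -0.3621, 0.1699]
ee_rot: [[0.999, -0.039, -0.001], [-0.039, -0.999, 0.001], [-0.001, -0.001, -1.0]]
force: [0.7, 0.2, 0.5]
width: 0.0637
```

```bash
python3 - <<'E'
from h import *
o,p,a=st();print(p.round(1),a.round(2)); cartons(); onshelf()
im,d=snap("scene"); cv2.imwrite("pics/n.png",cv2.resize(im[110:310,130:400,::-1],None,fx=2.5,fy=2.5))
E
```

```text
[ 501.  -362.1  169.9] -2.23
top shelf xy (array([-77.2, -60.7]), array([117.8,  46. ]), 1.9) z [ 88.4  97.6 104.6] 460
top shelf xy (array([-53.7,  60.2]), array([45.9, 60. ]), 90.0) z [ 86.9  94.  100.1] 270
top shelf xy (array([-117.5,   60.2]), array([45.3, 60.2]), 89.8) z [86.4 92.1 98.3] 262
top shelf xy (array([-187.5,   60.9]), array([59.7, 45.5]), 0.2) z [83.4 89.  96.1] 260
scene shelf xy (array([-187. ,   61.7]), array([60.2, 47.9]), 0.6) z [84.1 88.  91.4] 224
scene shelf xy (array([-85.1,  60.9]), array([125.6,  49.6]), 0.4) z [84.8 91.6 95.9] 516
scene shelf xy (array([-109.8,  -62.8]), array([50.7, 46.8]), 1.1) z [ 87.2 100.2 104. ] 260
scene shelf xy (array([-48.6, -59.7]), array([46.6, 60.5]), 89.8) z [86.6 92.5 96.3] 291
```

Request:
jog_arm:
  series: [0, 0, 0, 0.5, -1, 45, 64, 0, 0, 0, 0, 0, 50, 64, 0, 0, 0, 0, 0, 40, 64, 0, 0, 0, 0, 0, 14, 64, 0, 0, 0, 0, 0, 0, 64, 0, 0, 0, 0, 0, 0, 64, 0, 0, 0, 0, 0, 0, 0, 0, 0, 0, 0, 0, 0, 0]

```text
time_s: 59.1
tcp_pos: [0.5026, -0.3598, 0.0225]
ee_rot: [[0.999, -0.043, 0.001], [-0.043, -0.999, -0.001], [0.001, 0.001, -1.0]]
force: [-0.4, -1.3, 0.5]
width: 0.0485
```

Request:
jog_arm:
  series: [0, 0, 0, 0, 0, 0, 0, 0, 0, 0, 0, 0, 0, 0, 0, 0, 0, 0, 0, -20, 0, 0, 0, 0, 0, 0, -40, 0, 0, 0, 0, 0, 0, -45, 0, 0, 0, 0, 0, 0, -44, 0, 0, 0, -9.7, 0, 0, 0, 0, 0, 0, 0, 0, 0, 0, 0]

```text
time_s: 60.1
tcp_pos: [0.5022, -0.3594, 0.1718]
ee_rot: [[0.992, 0.125, 0.001], [0.125, -0.992, -0.001], [0.001, 0.001, -1.0]]
force: [-0.2, -0.5, -1.4]
width: 0.0446
```

```bash
python3 - <<'E'
from h import *
o,p,a=st();print(p.round(1),a.round(2)); print(sh(p,(*place(-183,-61),170),7.2))
E
```

```text
[ 502.2 -359.4  171.8] 7.17
[  58.8 -412.     1.8]
```

Request:
jog_arm:
  series: [0, 0, 0, 7.3, -51.5, 0, 0, 0, 0, 0, 7.3, -51.5, 0, 0, 0, 0, 0, 7.3, -51.5, 0, 0, 0, 0, 0, 7.3, -51.5, 0, 0, 0, 0, 0, 7.3, -51.5, 0, 0, 0, 0, 0, 7.3, -51.5, 0, 0, 0, 0, 0, 7.3, -51.5, 0, 0, 0, 0, 0, 7.3, -51.5, 0, 0]

```text
time_s: 61.1
tcp_pos: [0.5079, 0.0582, 0.1706]
ee_rot: [[0.993, 0.121, -0.001], [0.121, -0.993, 0.0], [-0.001, -0.0, -1.0]]
force: [0.1, -0.5, -0.2]
width: 0.0449
```

Request:
jog_arm:
  series: [0, 0, 0, 0, 0, 0, 0, 0, 0, 0, 0, 0, 0, 0, 0, 0, 0, 0, 0, 30, 0, 0, 0, 0, 0, 0, 30, 0, 0, 0, 0, 0, 0, 0, 0, 0, 0, 0, 0, 0, 0, 0, 0, 0, 0, 0, 0, 0, 0, 0, 0, 0, 0, 0, 0, 0]

```text
time_s: 62.1
tcp_pos: [0.5088, 0.0565, 0.1114]
ee_rot: [[0.992, 0.126, 0.001], [0.126, -0.992, 0.0], [0.001, 0.0, -1.0]]
force: [0.0, -0.4, -1.6]
width: 0.0448
```

```bash
python3 - <<'E'
from h import *
o,p,a=st();print(p.round(1),a.round(2),o["width"]); print(sh(p,(*place(-183,-61),60),7.2)); onshelf()
im,d=snap("scene"); cv2.imwrite("pics/o.png",cv2.resize(im[110:310,130:400,::-1],None,fx=2.5,fy=2.5))
E
```

```text
[508.8  56.5 111.4] 7.21 0.044774548647285695
[ 0.1 -0.2 51.4]
top shelf xy (array([-48.5, -59.9]), array([61.8, 45.6]), 0.8) z [ 86.7  93.5 100.2] 266
top shelf xy (array([-85.6,  60.3]), array([126.1,  45.2]), 0.0) z [ 86.7  93.3 100.6] 530
top shelf xy (array([-187.4,   61.2]), array([60.4, 45.1]), 0.5) z [83.7 89.6 95.4] 255
scene shelf xy (array([-176.5,   61.5]), array([47.8, 39.6]), 89.7) z [84.4 88.6 92. ] 136
scene shelf xy (array([-84.7,  61. ]), array([ 48.9, 126.1]), 89.8) z [85.  91.6 96. ] 517
scene shelf xy (array([-77.2, -60.5]), array([118.9,  49.2]), 2.6) z [ 87.   94.8 103. ] 548
```

View pics/o.png

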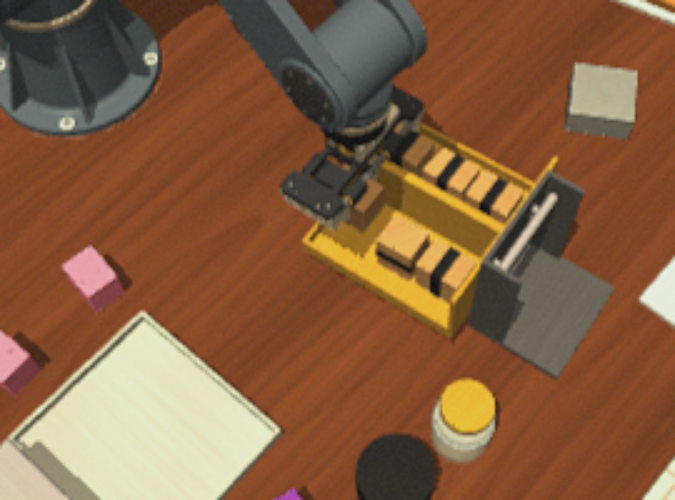

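The tray is empty, and the sixth carton hangs level above its place with clear gaps around it. I'll lower and release it.

Request:
jog_arm:
  series: [0, 0, 0, 0, 0, 22, 0, 0, 0, 0, 0, 0, 18, 0, 0, 0, 0, 0, 0, 5, 0, 0, 0, 0, 0, 0, 4, 0, 0, 0, 0, 0, 0, 2, 0, 0, 0, 0, 0, 0, 0, 0, 0, 0, 0, 0, 0, 0, 0, 0, 0, 0, 0, 0, 0, 0]

```text
time_s: 63.25
tcp_pos: [0.5085, 0.0566, 0.0598]
ee_rot: [[0.992, 0.126, 0.0], [0.126, -0.992, -0.0], [0.0, 0.0, -1.0]]
force: [-0.5, 0.1, -0.7]
width: 0.0449
```

Request:
jog_arm:
  series: [0, 0, 0, 0, 0, 0, 60, 0, 0, 0, 0, 0, 0, 60, 0, 0, 0, 0, 0, 0, 60, 0, 0, 0, 0, 0, -20, 60, 0, 0, 0, 0, 0, -40, 60, 0, 0, 0, 0, 0, -50, 60, 0, 0, 0, 0, 0, 0, 60, 0, 0, 0, 0, 0, 0, 60]

```text
time_s: 64.25
tcp_pos: [0.508, 0.0566, 0.169]
ee_rot: [[0.992, 0.126, -0.001], [0.126, -0.992, -0.0], [-0.001, -0.0, -1.0]]
force: [0.4, 1.3, -0.4]
width: 0.0597
```

Request:
jog_arm:
  series: [0, 0, 0, -5, 50, 0, 60, 0, 0, 0, -5, 50, 0, 60, 0, 0, 0, -5, 50, 0, 60, 0, 0, 0, -5, 50, 0, 60, 0, 0, 0, -5, 50, 0, 60, 0, 0, 0, -5, 50, 0, 60, 0, 0, 0, 0, 0, 0, 60, 0, 0, 0, 0, 0, 0, 60]

```text
time_s: 65.25
tcp_pos: [0.5158, -0.2441, 0.1683]
ee_rot: [[0.992, 0.126, -0.002], [0.126, -0.992, 0.001], [-0.002, -0.002, -1.0]]
force: [-0.4, 1.1, 0.1]
width: 0.0604
```

```bash
python3 - <<'E'
from h import *
o,p,a=st();print(p.round(1),o["time_s"]); onshelf(); cartons()
for n in("top","scene"): im,d=snap(n,"p_"+n); bar(n,im,d)
shelf(.040)
im,d=snap("scene"); cv2.imwrite("pics/p.png",cv2.resize(im[110:310,130:400,::-1],None,fx=2.5,fy=2.5))
E
```

```text
[ 515.8 -244.1  168.3] 65.25
top shelf xy (array([-77.1, -60.7]), array([117.8,  46. ]), 1.8) z [ 88.2  96.9 104.2] 461
top shelf xy (array([-85.9,  60.2]), array([ 45.3, 124.5]), 90.0) z [85.9 92.9 99.1] 541
top shelf xy (array([-186.3,  -61.3]), array([60.5, 45. ]), 0.2) z [84.3 89.7 95.9] 263
top shelf xy (array([-187.5,   61.1]), array([59.8, 45.7]), 0.3) z [84.1 89.6 95.5] 267
scene shelf xy (array([-186.9,   61.4]), array([60. , 46.7]), 0.5) z [84.2 88.1 91.5] 228
scene shelf xy (array([-84.6,  60.6]), array([125.1,  49.2]), 0.2) z [84.5 91.5 95.7] 517
scene shelf xy (array([-185.6,  -60.7]), array([47.4, 60.2]), 89.1) z [84.1 88.  91.4] 254
scene shelf xy (array([-110.3,  -61.5]), array([51. , 48.1]), 2.8) z [ 86.3 100.  103.6] 262
scene shelf xy (array([-49.3, -59.8]), array([47.3, 60.5]), 89.8) z [87.5 92.5 96.4] 290
top bar n 105 x pct [701.4 709.5 711.5 714.7 717.3] z [135.9 144.2 148.7]
scene bar n 133 x pct [705.6 712.8 715.8 718.6 721.1] z [131.6 143.2 147.1]
top back 209 z 138.9 line [-82.79 673.86 145.43] rect (array([667.9, 146.5]), array([178.7, 173.7]), 55.6)
top lips 183 z 62.4 line [ 84.26 567.24 141.44] rect (array([566.7, 129.1]), array([220.7, 239.7]), 7.4)
top floor 1577 z 43.5 line [ 76.95 567.2  119.32] rect (array([566.9, 129.4]), array([220.9, 237.9]), 7.2)
top in post axes: x [468.6 695.1] y [-62.5 176.3] all (array([596.1,  86.3]), array([268. , 333.9]), 7.5)
top post x [692.3 741.8] y [-17.9 131.8]
scene back 96 z 138.3 line [-82.33 680.77 119.32] rect (array([678.8, 139.7]), array([  7.1, 239.5]), 7.5)
scene lips 204 z 62.6 line [-63.26 609.96 100.85] rect (array([574.1, 125.1]), array([219.1, 243.7]), 8.5)
scene floor 885 z 43.4 line [-54.62 575.44  75.34] rect (array([573.6, 125.9]), array([226.4, 240.6]), 7.2)
scene in post axes: x [473.4 696.9] y [-66.7 173. ] all (array([595.8,  88. ]), array([261.7, 326.4]), 7.6)
scene post x [697.3 747.2] y [-22.7 129.4]
```

View pics/p.png

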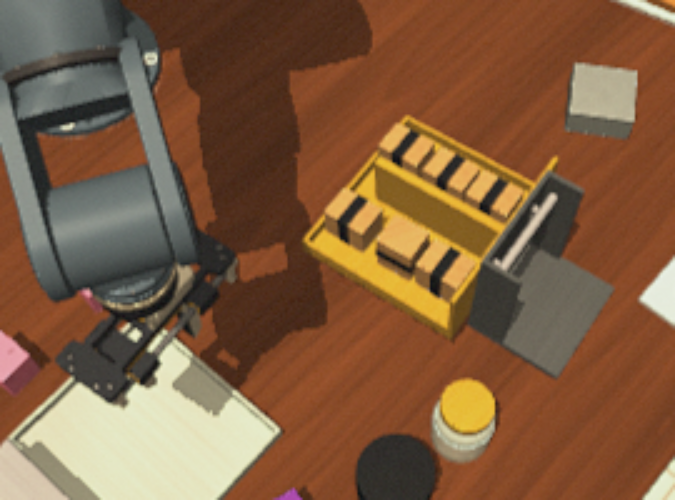

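```bash
python3 - <<'E'
from h import *
a,b=cv2.imread("pics/scene0.png").astype(int),cv2.imread("pics/p_scene.png").astype(int)
for nm,s in dict(jar=np.s_[258:300,300:332],tin=np.s_[280:322,270:308],gift=np.s_[130:168,352:390]).items(): print(nm,abs(a[s]-b[s]).mean().round(2))
print(robot.finish_job())
E
```

```text
jar 1.92
tin 2.61
gift 1.92
the job is handed in; nothing more can be done
None
```

The shelf is hung and locked on the upper slots, and all six cartons are on it. I handed the job in at about 65 s, with the arm clear.

- **Shelf:** The back plate's top reads 138 to 139 mm, which is home (140 mm) within the camera error. The catch bar reads the same place as before hooking, so it has sprung forward over the claws.
- **Cartons:** The tray is empty. Each bay holds three cartons, all on the floor inside the lips and none stacked.
- **Bystanders:** The jar, tin and gift box look unchanged when compared with the first picture.

Three things were not clean:
- **Knocked carton:** The second carton was found knocked aside on the shelf, so I re-gripped it and put it back.
- **Carton on its end:** The fourth carton turned in the grip while being placed and stands on its 50 x 45 mm end. It looked flat and stable, so I moved it back about 40 mm to make room for the last one and did not set it upright.
- **Force when placing:** Two set-downs pressed harder than planned, about 23 to 24 N, still under the 40 N limit.

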